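# Dry-lay a gilder's sample frame round its panel

## Task

Lay out the sample frame dry on the assembly board, ready for gluing: first the blue panel flat on its pencilled outline, then the four mitred rails round it inside the corner blocks, each with its lip over the panel's edge, so that the coats run in working order clockwise from the left end as seen from the robot: bare wood at the left end, white gesso along the far side, red bole at the right end, gold along the near side. Everything must lie flat and square on the board with the mitres meeting neatly, and the red jar and the powder vial must be left standing where they are.

Things in the scene. Friction and masses are not known exactly. Their poses are not given: they have to be found in the camera images.
- corner_board: Fixed plywood board 168 x 238 x 12 mm with four brown L-shaped corner blocks, 14 high on it; inside them 120 along x, 190 along y (frame 112 x 182); gaps between blocks for fingers 66 along x, 136 along y. Pencil outline of the panel in the middle. Origin: centre of the underside on the table; x to its far side, y to its left end, turned at most 0.3 rad.
- blue_panel: Blue lacquer panel with gilt line and star, face up, 130 x 60 x 12 mm. Origin: centre of underside; x along the 130. Place: the pencilled outline, origin (0, 0, 0.012) m in the board's frame, length along the board's y, either way round.
- wood_rail: Bare pale wood, short mitred rail: 108 at the back, 44 at the lip, 32 mm wide, 28 mm high. Section: solid back 21 wide, then a lip 11 wide, 14 to 26 up. Origin: mid length, mid width, underside; x along it, +y to the lip. Grip the 32 at mid length, 15 to 26 up. Place: left end, origin (0, 0.075, 0.012) m in the board's frame, lip to its centre; then 4 clear of blocks, 5 of panel, mitre gap 3.
- gesso_rail: White gesso, long mitred rail: 178 at the back, 114 at the lip, 32 mm wide, 28 mm high. Section: solid back 21 wide, then a lip 11 wide, 14 to 26 up. Origin: mid length, mid width, underside; x along it, +y to the lip. Grip the 32 at mid length, 15 to 26 up. Place: far side, origin (0.04, 0, 0.012) m in the board's frame, lip to its centre; then 4 clear of blocks, 5 of panel, mitre gap 3.
- bole_rail: Dark red bole, short mitred rail: 108 at the back, 44 at the lip, 32 mm wide, 28 mm high. Section: solid back 21 wide, then a lip 11 wide, 14 to 26 up. Origin: mid length, mid width, underside; x along it, +y to the lip. Grip the 32 at mid length, 15 to 26 up. Place: right end, origin (0, -0.075, 0.012) m in the board's frame, lip to its centre; then 4 clear of blocks, 5 of panel, mitre gap 3.
- gold_rail: Gold, long mitred rail: 178 at the back, 114 at the lip, 32 mm wide, 28 mm high. Section: solid back 21 wide, then a lip 11 wide, 14 to 26 up. Origin: mid length, mid width, underside; x along it, +y to the lip. Grip the 32 at mid length, 15 to 26 up. Place: near side, origin (-0.04, 0, 0.012) m in the board's frame, lip to its centre; then 4 clear of blocks, 5 of panel, mitre gap 3.
- bole_jar: Loose red jar with a white lid, 62 mm across, 62 mm high, behind the work to the right; a bystander. Origin: centre of its underside.
- vial: Loose corked glass vial of bronze powder, 29 mm across, 66 mm high, behind the board; a bystander. Origin: centre of its underside.

How it is judged:
On the way:
1. the blue panel lies flat on its outline on the board, released (x of blue_panel in the frame of corner_board between -0.008 and 0.008 m and y of blue_panel in the frame of corner_board between -0.008 and 0.008 m and z of blue_panel in the frame of corner_board between 0.009 and 0.015 m and angle between the x axis of blue_panel and the y axis of corner_board, either way round below 0.08 rad and angle between blue_panel's own z axis and vertical below 0.06 rad and linear speed of blue_panel below 0.02 m/s and angular speed of blue_panel below 0.2 rad/s and contact force between the fingers and blue_panel below 0.1 N), for 0.2 s.
At the end, for the whole second after the job is handed in: Panel on its outline; bare wood rail left, white far, red right, gold near; each within 8 mm along each board axis and 0.08 rad of square, its foot within 3 mm of the plywood, level within 0.06 rad, at rest (x of blue_panel in the frame of corner_board between -0.008 and 0.008 m and y of blue_panel in the frame of corner_board between -0.008 and 0.008 m and z of blue_panel in the frame of corner_board between 0.009 and 0.015 m and angle between the x axis of each of blue_panel, gold_rail, gesso_rail and the y axis of corner_board, either way round below 0.08 rad and angle between each of blue_panel, gold_rail, gesso_rail, wood_rail, bole_rail's own z axis and vertical below 0.06 rad and linear speed of each of blue_panel, gold_rail, gesso_rail, wood_rail, bole_rail below 0.02 m/s and angular speed of each of blue_panel, gold_rail, gesso_rail, wood_rail, bole_rail below 0.2 rad/s and x of gold_rail in the frame of corner_board between -0.048 and -0.032 m and y of gold_rail in the frame of corner_board between -0.008 and 0.008 m and z of gold_rail in the frame of corner_board between 0.009 and 0.015 m and x of gesso_rail in the frame of corner_board between 0.032 and 0.048 m and y of gesso_rail in the frame of corner_board between -0.008 and 0.008 m and z of gesso_rail in the frame of corner_board between 0.009 and 0.015 m and x of wood_rail in the frame of corner_board between -0.008 and 0.008 m and y of wood_rail in the frame of corner_board between 0.067 and 0.083 m and z of wood_rail in the frame of corner_board between 0.009 and 0.015 m and angle between the x axis of each of wood_rail, bole_rail and the x axis of corner_board, either way round below 0.08 rad and x of bole_rail in the frame of corner_board between -0.008 and 0.008 m and y of bole_rail in the frame of corner_board between -0.083 and -0.067 m and z of bole_rail in the frame of corner_board between 0.009 and 0.015 m); the robot touches nothing.
It fails at once if the red jar is shifted by more than 20 mm or tipped (distance of bole_jar from where it was at the start of the episode above 0.02 m or angle between bole_jar's own z axis and vertical above 0.3 rad).
It fails at once if the powder vial is shifted by more than 20 mm or tipped (distance of vial from where it was at the start of the episode above 0.02 m or angle between vial's own z axis and vertical above 0.3 rad).
It also fails if it takes over 125 s, if anything falls off the work surface, if the arm or the gripper's body presses on something with over 40 N, if the wrist force passes 120 N, or if a joint passes its speed limit or range.

## Robot

A 6-joint arm with a two-finger parallel gripper is mounted at the origin on the work surface; the furniture and walls round the work are solid. World frame = base frame: x ahead of the robot, y to its left, z up, the work surface at z = 0. Lengths are in m, angles in rad, forces in N, time in s.
With the tool pointing down it reaches from about 0.25 to 0.725 m from the base axis. Payload 4 kg.
Tool frame: the origin (TCP) lies on the centre line of the jaws, within the pads' length; the fingertips stand 22 mm ahead of it and the grasp point (between the pads) lies 3 mm ahead of it; z points along the fingers, y is the line along which they close (so a half turn about z gives the same grasp; the last joint's range is limited). The gripper opens to 85 mm and grips with 20 to 120 N. Pads are 22 mm wide; open, the fingers measure 114 mm over their backs; the gripper's body (76 mm by 85 mm) begins 54 mm behind the grasp point. The pads swing forward as they close: fully open they stand 13 mm farther back than shut.
Start: joints at [-1.212, 0.241, 0.005, 1.335, 0, 1.571], TCP at [0.176, -0.468, 0.253] pointing down, gripper open.
Joint ranges: [-2.72, 2.72], [-1.05, 1.87], [-1.09, 1.28], [-1.99, 2.15], [-1.42, 1.44], [-3.14, 3.14]. Speed limits (rad/s): [2.79, 2.79, 3.14, 3.14, 3.14, 3.14].

## Interface

Orientations are given as a unit quaternion [x, y, z, w].
In Python, from cell import monitor, optics, env gives the robot as it stands.
- The arm moves only by the shell command python3 -m handwheel 'ROWS' [FORCE]. ROWS is text: rows parted by semicolons, each of 5 numbers parted by spaces: the finger opening in m, from 0 to 0.0854, then the shift along the tool's x, y, z in m, then the turn about the tool's z in degrees. A call has exactly 5 rows; each row is the pose to reach, as a shift and turn from the pose commanded when the call began, along the tool's axes at that moment; what a row does not reach only later rows make up. A row lasts 1/12 s, in which the tool goes at most 41.7 mm and 7.16 degrees, less where a joint would pass 70% of its speed; a pose out of reach is approached as far as the arm can. A call with a gripper value outside its range is refused whole. The fingers move at their own pace and stop on an object; FORCE is the grip in N (left out, the last holds). Time passes only in rows, so rows that repeat a pose let the fingers close, or fill a call up. It gives the time, the measured TCP pose, the force, the opening and the grip force at its end, in the units of the state.
- monitor.get_obs(): the state, without advancing time (a new reading comes with each control period).
- optics.camera(name): name is "scene" or "top" or "wrist"; returns a dict with "color" (400x640x3 uint8, red, green, blue), "fx", "fy", "cx", "cy" (pixels), "camera_from_world" (4x4, takes a point from world to camera coordinates). Camera axes: x right, y up, looking along -z (the intrinsics and any distortion apply to the point x, -y, -z); pixel columns grow to the right and rows downward; lengths in m; the calibration is good to about 2 mm. A picture is of the moment at which its call begins. There is no depth.
- env.sign_off(): hands the job in; it is judged then, once.
The state is a dict: "time": time; "joint_pos": joint angles; "joint_vel": joint speeds; "effort": joint torques, N m; "position": TCP position; "ee_rot": TCP orientation; "ft_force": force on the tool from outside, world axes, zero at the start; "moment": the same for the moment, N m; "opening": finger opening in m; "grip_force": force on a finger pad.
Only numpy, scipy, OpenCV 4.12 (cv2) and the standard library are available. Lean on these libraries where they do the work, as an engineer would, in place of code of your own. Each camera call takes 0.05 s, during which the arm holds its last target. There are 200 camera calls.

## Working session

There is one attempt and no reset: what is moved stays moved. The work goes in short steps, Python scripts to look and compute and a shell command to move; the robot and the scene stay as the last step left them, time stands still between calls to the robot, and variables do not carry over. Pictures are saved under pics/ and viewed, at most 14 in all, crops included, and the job is handed in when it is done.

```bash
ls; mkdir -p pics
python3 - <<'E'
from cell import monitor, optics, env
import cv2,numpy as np
print(monitor.get_obs())
for n in ["scene","top"]:
    c=optics.camera(n); np.savez('pics/%s0.npz'%n,**c)
    cv2.imwrite('pics/%s0.png'%n,cv2.resize(c['color'][:,:,::-1],(800,500),interpolation=cv2.INTER_CUBIC))
    print(n,{k:(v.tolist() if hasattr(v,'tolist') else v) for k,v in c.items() if k!='color'})
E
```

```text
pics
{'time': 0.0, 'joint_pos': array([-1.21199029e+00,  2.41432170e-01,  3.73088415e-03,  1.33518397e+00,
       -1.99611090e-06,  1.57082166e+00]), 'joint_vel': array([-0.00020966,  0.00055024, -0.00059818,  0.00069584,  0.00039741,
        0.0014954 ]), 'effort': array([-4.46165732e-04, -3.72318113e+01,  2.52406669e+01,  1.67690747e-02,
        9.14636576e-05,  1.65061309e-06]), 'position': array([ 0.17537516, -0.46761838,  0.25240585]), 'ee_rot': array([ 9.83952118e-01,  1.78429646e-01, -1.87371464e-04, -1.02752001e-03]), 'ft_force': array([ 0.75643154, -0.66672135,  0.73837956]), 'moment': array([-0.0444619 , -0.07599441,  0.02456106]), 'grip_force': 0.0, 'opening': 0.08538586888694362}
scene {'fx': 460.73983610584503, 'fy': 460.73983610584503, 'cx': 315.52896637539607, 'cy': 199.0319765793084, 'camera_from_world': [[-0.5275542163683685, -0.849384534576241, 0.015246678807500651, 0.2814532627457223], [0.38496661970594565, -0.223027580889422, 0.8955776905856857, -0.2766488283506773], [-0.7572894100039526, 0.47833524915619036, 0.44464383377097527, -1.06417873975253], [0.0, 0.0, 0.0, 1.0]]}
top {'fx': 454.6410351835926, 'fy': 454.6410351835926, 'cx': 325.22213634443165, 'cy': 194.68064560399162, 'camera_from_world': [[0.009352638048559379, -0.9999369188986925, 0.006219838014190569, -0.0449768344052039], [0.9918589952718359, 0.010066694906028458, 0.12694248757612064, -0.6005853538479247], [-0.12699709311585536, 0.004981955144225402, 0.9918905778678735, -1.1755212212993666], [0.0, 0.0, 0.0, 1.0]]}
```

View pics/top0.png

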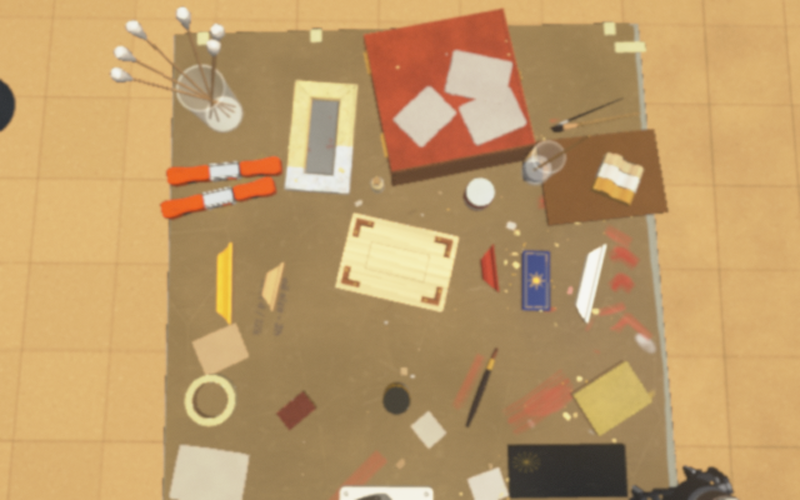

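View pics/scene0.png

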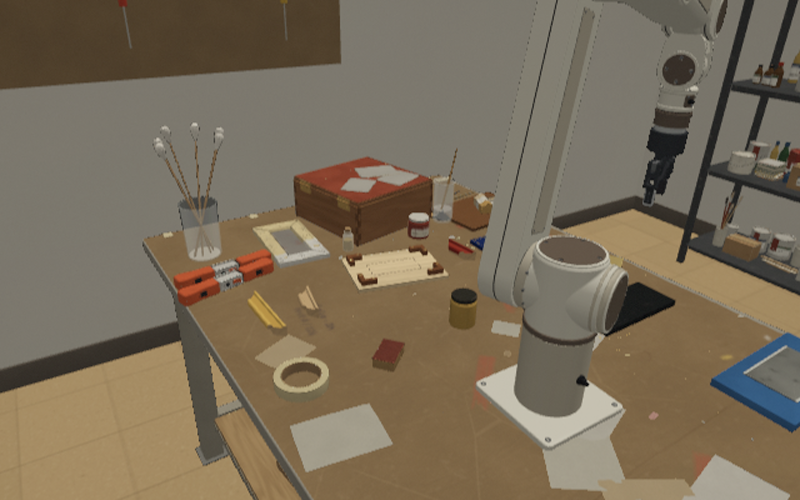

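The top view shows the board centred near (397,262) on the 800 px picture. Gold is at (225,283), wood at (273,287), red at (489,268), the panel at (536,281) and gesso at (591,283). The vial is near (377,183) and the jar near (480,192). Next I'll work out coarse positions and enlarge the work area.

```bash
cat > h.py <<'E'
import numpy as np, cv2
from cell import monitor, optics
def ray(c,u,v):
    T=np.asarray(c['camera_from_world']);R=T[:3,:3];o=-R.T@T[:3,3]
    d=R.T@np.array([(u-c['cx'])/c['fx'],-(v-c['cy'])/c['fy'],-1.]);return o,d
def plane(c,u,v,z):
    o,d=ray(c,u,v);return o+d*(z-o[2])/d[2]
def proj(c,P):
    T=np.asarray(c['camera_from_world']);p=T[:3,:3]@np.asarray(P,float)+T[:3,3]
    return np.array([c['cx']+c['fx']*p[0]/-p[2],c['cy']+c['fy']*p[1]/p[2]])
def tri(obs): # [(cam,u,v),...]
    A=np.zeros((3,3));b=np.zeros(3);L=[]
    for c,u,v in obs:
        o,d=ray(c,u,v);d/=np.linalg.norm(d);M=np.eye(3)-np.outer(d,d);A+=M;b+=M@o;L.append((o,d))
    p=np.linalg.solve(A,b);return p,[np.linalg.norm((np.eye(3)-np.outer(d,d))@(p-o)) for o,d in L]
def load(n): return dict(np.load('pics/%s.npz'%n))
def snap(cam,n,crop=None,s=1):
    c=optics.camera(cam);np.savez('pics/%s.npz'%n,**c);im=c['color'][:,:,::-1]
    if crop: x0,y0,x1,y1=crop;im=im[y0:y1,x0:x1]
    cv2.imwrite('pics/%s.png'%n,cv2.resize(im,None,fx=s,fy=s,interpolation=cv2.INTER_CUBIC));return c
def pose():
    o=monitor.get_obs();q=o['ee_rot'];return o['position'],2*np.arctan2(q[1],q[0]),o
def go(x,y,z,yaw=None):
    """tool shift (mm) and turn (deg) to target TCP; yaw: world angle of tool x, mod pi"""
    p,a,o=pose();d=np.array([x,y,z])-p;c,s=np.cos(a),np.sin(a)
    t=0 if yaw is None else -((yaw-a+np.pi/2)%np.pi-np.pi/2)
    print('t%.2f shift mm'%o['time'],np.round(1e3*np.array([c*d[0]+s*d[1],s*d[0]-c*d[1],-d[2]]),1),'turn',round(np.degrees(t),2),
     'j6',round(o['joint_pos'][5],2),'yaw',round(a,4),'p',np.round(p,4),'open',round(o['opening'],4))
E
python3 - <<'E'
from h import *
c=load('top0')
for n,u,v,z in [('board',397,262,.012),('panel',536,281,.012),('gold',225,283,.02),('wood',273,287,.02),('red',489,268,.02),('gesso',591,283,.02),('vial',377,183,.06),('jar',480,192,.062)]:
    print(n,plane(c,u*.8,v*.8,z).round(3))
im=c['color'][160:270,160:500,::-1]
cv2.imwrite('pics/topc.png',cv2.resize(im,None,fx=2.3,fy=2.3,interpolation=cv2.INTER_CUBIC))
w=snap('wrist','w0'); T=w['camera_from_world'];R=T[:3,:3];print('wcam',-R.T@T[:3,3],'look',-R[2],'right',R[0],w['fx'],w['cx'],w['cy'])
go(0.55,-.1,.3,0)
E
```

```text
board [ 0.563 -0.019  0.012]
panel [ 0.525 -0.321  0.012]
gold [0.514 0.349 0.02 ]
wood [0.506 0.246 0.02 ]
red [ 0.552 -0.218  0.02 ]
gesso [ 0.521 -0.437  0.02 ]
vial [0.727 0.025 0.06 ]
jar [ 0.709 -0.194  0.062]
wcam [ 0.24939173 -0.44005958  0.37226726] look [-0.29022942 -0.10783449 -0.95086203] right [ 0.35165613 -0.93612851 -0.00117159] 317.4207716357591 322.53683114762254 201.9437158927926
t0.15 shift mm [ 479.9 -212.8  -47.4] turn 20.56 j6 1.57 yaw 0.3588 p [ 0.1754 -0.4677  0.2526] open 0.0857
```

View pics/topc.png

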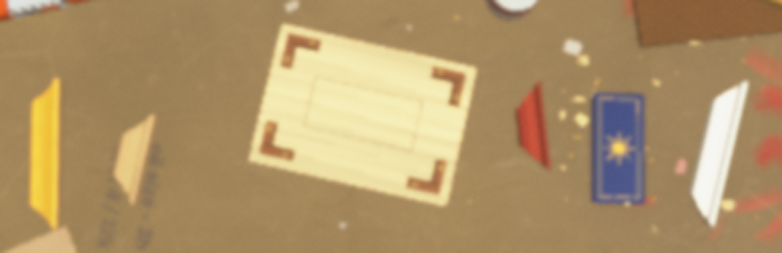

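```bash
python3 -m handwheel '0.085 0.04 0.003 0.010 0; 0.085 0.08 0.006 0.020 0; 0.085 0.12 0.01 0.03 0; 0.085 0.16 0.014 0.04 0; 0.085 0.17 0.016 0.046 0' 40
python3 -m handwheel '0.085 0.04 0.003 0.010 5; 0.085 0.08 0.006 0.020 10; 0.085 0.12 0.01 0.03 15; 0.085 0.16 0.014 0.04 20; 0.085 0.165 0.016 0.046 20.56'
python3 - <<'E'
from h import *
go(.5,-.38,.16,0)
snap('wrist','w1'); go(.5,-.26,.16,0)
E
```

```text
time: 0.57
position: [0.3447, -0.4213, 0.2057]
ee_rot: [0.983, 0.181, 0.001, -0.001]
ft_force: [0.0, 0.4, 0.0]
opening: 0.0846
grip_force: 0.0
time: 0.98
position: [0.5056, -0.3777, 0.1591]
ee_rot: [1.0, 0.002, 0.001, -0.001]
ft_force: [-0.8, -0.3, -1.1]
opening: 0.0848
grip_force: 0.0
t0.98 shift mm [-5.6  2.3 -0.9] turn 0.19 j6 2.5 yaw 0.0033 p [ 0.5056 -0.3777  0.1591] open 0.0848
t1.03 shift mm [  -2.8 -118.3   -2.2] turn 0.26 j6 2.49 yaw 0.0045 p [ 0.5033 -0.3783  0.1578] open 0.0853
```

```bash
python3 -m handwheel '0.085 0 -0.04 0 0; 0.085 0 -0.08 0 0; 0.085 0 -0.12 0 0; 0.085 0 -0.12 0 0; 0.085 0 -0.12 0 0' >/dev/null
python3 -c "
from h import *
snap('wrist','w2')"
python3 -m handwheel '0.085 0 -0.04 0 0; 0.085 0 -0.08 0 0; 0.085 0 -0.12 0 0; 0.085 0 -0.16 0 -5; 0.085 0 -0.16 0 -5'>/dev/null
python3 -c "
from h import *
snap('wrist','w3')"
python3 -m handwheel '0.085 0 -0.04 0 -7; 0.085 0 -0.08 0 -14; 0.085 0 -0.12 0 -20; 0.085 0 -0.15 0 -20; 0.085 0 -0.15 0 -20'
python3 -c "
from h import *
snap('wrist','w4')"
python3 -m handwheel '0.085 0 -0.04 0 -7; 0.085 0 -0.08 0 -14; 0.085 0 -0.12 0 -20; 0.085 0.0 -0.15 0 -20; 0.085 0.0 -0.15 0 -20'
python3 - <<'E'
from h import *
snap('wrist','w5')
ims=[cv2.resize(load('w%d'%i)['color'][:,:,::-1],(400,250),interpolation=cv2.INTER_AREA) for i in (1,2,4,5)]
cv2.imwrite('pics/m1.png',np.vstack([np.hstack(ims[:2]),np.hstack(ims[2:])]))
go(.5,.25,.16)
E
```

```text
time: 2.38
position: [0.4879, 0.0511, 0.1616]
ee_rot: [0.976, 0.218, 0.001, -0.001]
ft_force: [1.1, -0.8, 0.1]
opening: 0.0852
grip_force: 0.0
time: 2.85
position: [0.4236, 0.1864, 0.1615]
ee_rot: [0.924, 0.384, 0.0, -0.001]
ft_force: [0.7, -0.2, -0.3]
opening: 0.085
grip_force: 0.0
t2.90 shift mm [99.5  7.1  1.5] turn 0.0 j6 2.77 yaw 0.7858 p [0.4246 0.1846 0.1615] open 0.0849
```

View pics/m1.png

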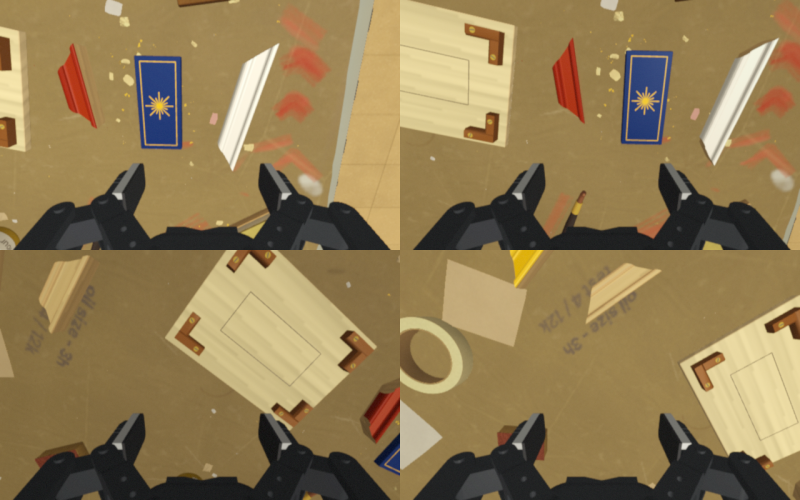

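w1, w2, w4 and w5 show the panel, the rails and the board clearly. Gold needs two more views, from further left.

```bash
python3 -m handwheel '0.085 0.035 -0.01 0 0; 0.085 0.07 -0.02 0 0; 0.085 0.07 -0.02 0 0; 0.085 0.07 -0.02 0 0; 0.085 0.07 -0.02 0 0' >/dev/null
python3 -c "
from h import *
snap('wrist','w6')"
python3 -m handwheel '0.085 -0.02 -0.035 0 0; 0.085 -0.03 -0.075 0 0; 0.085 -0.03 -0.075 0 0; 0.085 -0.03 -0.075 0 0; 0.085 -0.03 -0.075 0 0'
python3 - <<'E'
from h import *
snap('wrist','w7')
ims=[load('w%d'%i)['color'][:,:,::-1] for i in (6,7)]
a=np.vstack([cv2.resize(i[:260],(640,260)) for i in ims])
cv2.imwrite('pics/m2.png',a)
E
```

```text
time: 3.78
position: [0.3856, 0.2795, 0.1618]
ee_rot: [0.924, 0.382, 0.001, 0.0]
ft_force: [-0.0, -0.3, 0.1]
opening: 0.0849
grip_force: 0.0
```

View pics/m2.png

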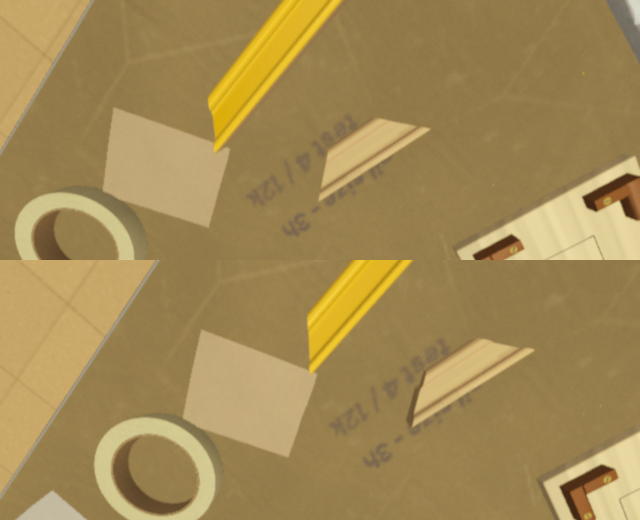

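Gold lies at the top edge of w6 and w7, so it needs its own views later. Next I'll fit the known shapes to colour masks jointly in two or more wrist views, leaving height free as a check.

```bash
cat > fit.py <<'E'
from h import *
from scipy.optimize import minimize
def box(x0,x1,y0,y1,z0,z1): return np.array([[x,y,z] for x in(x0,x1) for y in(y0,y1) for z in(z0,z1)])/1e3
def rail(hb):
    f=lambda ya,yb,za,zb:np.array([[s*(hb-(y+16)),y,z] for s in(-1,1) for y in(ya,yb) for z in(za,zb)])/1e3
    return [f(-16,5,0,28),f(5,16,14,26)]
MODEL=dict(panel=[box(-65,65,-30,30,0,12)],board=[box(-84,84,-119,119,0,12)],gold=rail(89),gesso=rail(89),wood=rail(54),red=rail(54))
def hsv(c): return cv2.cvtColor(c['color'],cv2.COLOR_RGB2HSV).astype(int)
def mask(n,c):
    H,S,V=np.moveaxis(hsv(c),2,0);r,g,b=np.moveaxis(c['color'].astype(int),2,0)
    m={'panel':(b>r+20),'red':((H<8)|(H>172))&(S>150),'gesso':(S<50)&(V>150),'gold':(H>18)&(S>195)&(V>140),
       'wood':(V>158)&(H<25),'board':(V>175)|((S>120)&(H<14))}[n]
    return m.astype(np.uint8)
def render(n,c,p,shape):
    x,y,z,a=p;R=np.array([[np.cos(a),-np.sin(a),0],[np.sin(a),np.cos(a),0],[0,0,1]]);im=np.zeros(shape,np.uint8)
    for h in MODEL[n]:
        q=np.array([proj(c,R@v+[x,y,z]) for v in h],np.float32)
        cv2.fillConvexPoly(im,np.round(cv2.convexHull(q)*16).astype(np.int32),255,cv2.LINE_AA,4)
    return im/255.
def fit(n,views,p0,rows=255,tag=''):
    D=[]
    for v in views:
        c=load(v) if isinstance(v,str) else v
        r=render(n,c,p0,c['color'].shape[:2])
        roi=cv2.dilate((r>0).astype(np.uint8),np.ones((51,51)));m=mask(n,c)*roi
        m=cv2.morphologyEx(cv2.morphologyEx(m,cv2.MORPH_CLOSE,np.ones((9,9))),cv2.MORPH_OPEN,np.ones((5,5)))
        k,lab,st,_=cv2.connectedComponentsWithStats(m);m=(lab==1+np.argmax(st[1:,4])).astype(float)
        if n in('panel','board'):
            cn,_=cv2.findContours(m.astype(np.uint8),0,1);t=np.zeros(m.shape,np.uint8);cv2.drawContours(t,cn,-1,1,-1);m=t.astype(float)
        w=roi.astype(float);w[rows:]=0;D.append((c,cv2.GaussianBlur(m,(0,0),1.2),w))
    cost=lambda p:sum(((cv2.GaussianBlur(render(n,c,p,m.shape),(0,0),1.2)-m)**2*w).sum() for c,m,w in D)/sum((m*w).sum() for c,m,w in D)
    p=np.array(p0,float)
    for s in (.02,.005,.002):
        sim=np.vstack([p]+[p+np.eye(4)[i]*s*(1 if i<2 else .5 if i==2 else 8) for i in range(4)])
        p=minimize(cost,p,method='Nelder-Mead',options=dict(initial_simplex=sim,maxiter=150,xatol=1e-5,fatol=1e-6)).x
    print(n,p.round(4),'cost',round(cost(p),4),'z-fixed check');
    ov=[]
    for c,m,w in D:
        im=c['color'][:,:,::-1].copy();r=(render(n,c,p,m.shape)>.5).astype(np.uint8)
        cn,_=cv2.findContours(r,0,1);cv2.drawContours(im,cn,-1,(255,0,255),1)
        cn,_=cv2.findContours((m>.5).astype(np.uint8),0,1);cv2.drawContours(im,cn,-1,(0,255,0),1);ov.append(im[:rows])
    return p,ov
E
cat > r1.py <<'E'
from fit import *
O=[];P={}
for n,v,p0 in [('panel',('w1','w2','w3'),(.525,-.321,0,1.57)),('red',('w1','w2','w3'),(.552,-.218,0,.2)),('gesso',('w1','w2'),(.521,-.437,0,-.25)),('board',('w2','w3','w4','w5'),(.563,-.019,0,-.22)),('wood',('w5','w6','w7'),(.506,.246,0,-.25))]:
    p,ov=fit(n,v,p0);O.append(ov);P[n]=p
np.savez('est.npz',**P)
g=[O[0][1],O[1][1],O[2][0],O[3][2],O[3][3],O[4][1]]
g=[cv2.resize(i,(400,160)) for i in g]
cv2.imwrite('pics/ov1.png',np.vstack([np.hstack(g[i:i+2]) for i in (0,2,4)]))
E
python3 r1.py
```

```text
panel [ 5.1660e-01 -3.1960e-01 -2.0000e-03  3.1271e+00] cost 0.0303 z-fixed check
red [ 0.5485 -0.2151 -0.0038  0.1221] cost 0.4009 z-fixed check
gesso [ 0.5203 -0.4308 -0.0035 -0.2551] cost 0.0942 z-fixed check
board [ 0.5643 -0.018  -0.0025 -0.2212] cost 0.0141 z-fixed check
wood [ 0.511   0.2508 -0.0027 -0.1941] cost 0.0461 z-fixed check
```

View pics/ov1.png

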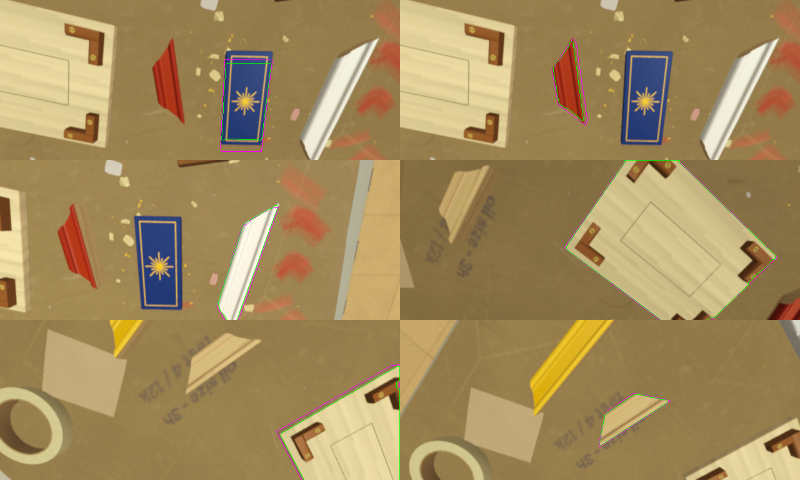

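Run:
```python
from fit import *
P=dict(np.load('est.npz'));O=[]
for n,v,p0 in [('panel',('w1','w2'),(.525,-.321,0,0)),('panel',('w1',),(.525,-.321,0,0)),('panel',('w2',),(.525,-.321,0,0)),('red',('w1','w2'),(.552,-.218,0,.2)),('red',('w2',),(.552,-.218,0,.2)),('gesso',('w1',),(.521,-.437,0,-.25)),('gesso',('w2',),(.521,-.437,0,-.25)),('board',('w4','w3'),(.563,-.019,0,-.22)),('board',('w4','w5'),(.563,-.019,0,-.22))]:
    p,ov=fit(n,v,p0);P.setdefault(n,p);P[n]=p if n in('panel','red') and len(v)==2 else P[n]
np.savez('est.npz',**P)
# pencil check: project outline on w4
x,y,z,a=P['board']
go(P['panel'][0],P['panel'][1],.12,P['panel'][3])
```

```text
panel [ 0.5264 -0.3194 -0.0049 -0.0168] cost 0.0165 z-fixed check
panel [ 0.5256 -0.3175 -0.0097 -0.0185] cost 0.0038 z-fixed check
panel [ 0.526  -0.3215 -0.0098 -0.0182] cost 0.0046 z-fixed check
red [ 0.5482 -0.2101 -0.0124  0.1153] cost 0.4501 z-fixed check
red [ 0.5465 -0.2063 -0.042   0.1057] cost 0.0235 z-fixed check
gesso [ 0.5215 -0.4328 -0.013  -0.2631] cost 0.0042 z-fixed check
gesso [ 0.5186 -0.4541 -0.0339 -0.2661] cost 0.0285 z-fixed check
board [ 0.5643 -0.0179 -0.0039 -0.217 ] cost 0.0018 z-fixed check
board [ 0.5643 -0.0196 -0.003  -0.2248] cost 0.0151 z-fixed check
t3.83 shift mm [-323.3  523.2   41.8] turn 45.87 j6 2.98 yaw 0.7837 p [0.3861 0.2795 0.1618] open 0.0849
```

```bash
python3 -m handwheel '0.085 -0.1 0.165 0 0; 0.085 -0.1 0.165 0 0; 0.085 -0.1 0.165 0 0; 0.085 -0.1 0.165 0 0; 0.085 -0.1 0.165 0 0' >/dev/null
python3 -m handwheel '0.085 -0.1 0.165 0 0; 0.085 -0.1 0.165 0 0; 0.085 -0.1 0.165 0 0; 0.085 -0.1 0.165 0 0; 0.085 -0.1 0.165 0 0' >/dev/null
python3 -m handwheel '0.085 -0.15 0.13 0 30; 0.085 -0.15 0.13 0 30; 0.085 -0.15 0.13 0 30; 0.085 -0.15 0.13 0 30; 0.085 -0.15 0.13 0 30' >/dev/null
python3 -c "
from h import *
go(.46,-.32,.14,-.018)"
```

```text
t5.08 shift mm [-7.3 21.4 21.4] turn 15.5 j6 2.32 yaw 0.2526 p [ 0.4617 -0.2975  0.1614] open 0.085
```

```bash
python3 -m handwheel '0.085 -0.007 0.021 0.021 15.5; 0.085 -0.007 0.021 0.021 15.5; 0.085 -0.007 0.021 0.021 15.5; 0.085 -0.007 0.021 0.021 15.5; 0.085 -0.007 0.021 0.021 15.5'
python3 -m handwheel '0.085 0 0 0 0; 0.085 0 0 0 0; 0.085 0 0 0 0; 0.085 0 0 0 0; 0.085 0 0 0 0' >/dev/null
python3 - <<'E'
from fit import *
snap('wrist','w8')
p,_=fit('panel',('w8',),(.525,-.32,0,-.018))
q,_=fit('red',('w8',),(.5485,-.215,0,.12))
go(p[0],p[1],.06,p[3])
E
```

```text
time: 5.5
position: [0.4615, -0.315, 0.1407]
ee_rot: [1.0, -0.003, 0.0, 0.0]
ft_force: [-0.3, -0.1, -0.3]
opening: 0.0846
grip_force: 0.0
panel [ 0.5271 -0.3195 -0.0077 -0.0178] cost 0.0024 z-fixed check
red [ 0.5534 -0.1787 -0.0745  0.0981] cost 0.0906 z-fixed check
t5.97 shift mm [65.3  4.8 80.5] turn 0.56 j6 2.55 yaw -0.0079 p [ 0.4618 -0.3142  0.1405] open 0.0851
```

```bash
python3 -m handwheel '0.085 0.065 0.005 0.08 0.56; 0.085 0.065 0.005 0.08 0.56; 0.085 0.065 0.005 0.08 0.56; 0.085 0.065 0.005 0.08 0.56; 0.085 0.065 0.005 0.08 0.56'
python3 -m handwheel '0.085 0 0 0.02 0; 0.085 0 0 0.042 0; 0.085 0 0 0.042 0; 0.07 0 0 0.042 0; 0.06 0 0 0.042 0' 
python3 -m handwheel '0.05 0 0 0 0; 0.05 0 0 0 0; 0.05 0 0 0 0; 0.05 0 0 0 0; 0.05 0 0 0 0' 40
python3 -m handwheel '0.05 0 0 -0.04 0; 0.05 0 0 -0.08 0; 0.05 0 0 -0.08 0; 0.05 0 0 -0.08 0; 0.05 0 0 -0.08 0'
python3 - <<'E'
from h import *
P=dict(np.load('est.npz'));b=P['board'];print(b)
go(b[0],b[1],.1,b[3]+np.pi/2)
E
```

```text
time: 6.38
position: [0.5259, -0.3193, 0.0588]
ee_rot: [1.0, -0.009, -0.002, -0.001]
ft_force: [-0.7, 0.0, 1.0]
opening: 0.085
grip_force: 0.0
time: 6.8
position: [0.527, -0.3208, 0.0204]
ee_rot: [1.0, -0.009, 0.001, 0.001]
ft_force: [0.4, -0.9, 0.1]
opening: 0.0633
grip_force: 0.0
time: 7.22
position: [0.5277, -0.321, 0.021]
ee_rot: [1.0, -0.009, 0.002, 0.001]
ft_force: [-1.7, 0.6, 6.8]
opening: 0.0583
grip_force: 44.8
time: 7.63
position: [0.5264, -0.3201, 0.0986]
ee_rot: [1.0, -0.009, 0.0, 0.0]
ft_force: [-0.3, -0.3, -2.6]
opening: 0.0588
grip_force: 44.6
[ 0.56433211 -0.01796891 -0.00246129 -0.22115577]
t7.63 shift mm [  32.3 -302.8   -1.4] turn -78.39 j6 2.61 yaw -0.0186 p [ 0.5264 -0.3201  0.0986] open 0.0588
```

```bash
python3 -m handwheel '0.05 0.016 -0.151 -0.01 0; 0.05 0.016 -0.151 -0.01 0; 0.05 0.016 -0.151 -0.01 0; 0.05 0.016 -0.151 -0.01 0; 0.05 0.016 -0.151 -0.01 0' >/dev/null
python3 -m handwheel '0.05 0.016 -0.151 0.01 -35; 0.05 0.016 -0.151 0.01 -35; 0.05 0.016 -0.151 0.01 -35; 0.05 0.016 -0.151 0.01 -35; 0.05 0.016 -0.151 0.01 -35' >/dev/null
python3 -m handwheel '0.05 0 0 0 -35; 0.05 0 0 0 -35; 0.05 0 0 0 -35; 0.05 0 0 0 -35; 0.05 0 0 0 -35'
python3 - <<'E'
from fit import *
b=np.load('est.npz')['board']
for r in (['top0'],['w3'],['w4'],['w3','w4']): fit('board',r,b,rows=255)
go(b[0],b[1],.1,b[3]+np.pi/2)
snap('wrist','w9')
E
```

```text
time: 8.88
position: [0.5626, -0.019, 0.0961]
ee_rot: [0.823, 0.568, -0.002, -0.001]
ft_force: [-0.3, -0.0, -2.0]
opening: 0.0587
grip_force: 44.6
board [ 0.5634 -0.0192  0.0183 -0.2186] cost 0.0078 z-fixed check
board [ 0.5641 -0.0174 -0.0042 -0.2156] cost 0.0017 z-fixed check
board [ 0.5645 -0.0184 -0.0044 -0.2162] cost 0.0009 z-fixed check
board [ 0.5644 -0.0179 -0.0038 -0.2171] cost 0.0018 z-fixed check
t8.88 shift mm [ 1.6  1.3 -3.9] turn -8.05 j6 1.9 yaw 1.2091 p [ 0.5626 -0.019   0.0961] open 0.0587
```

View pics/w9.png

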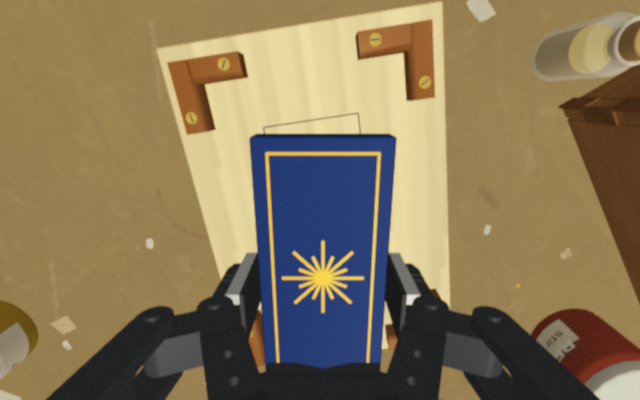

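The panel is held square, star at (323,278). The pencil outline's far edge runs (264,127)–(359,114).

Run:
```python
from fit import *
P=dict(np.load('est.npz'));P['board']=np.array([.5643,-.0180,0,-.2168]);np.savez('est.npz',**P);b=P['board']
c=load('w9')
p,a,o=pose();
s=plane(c,323,278,.087);print('star',s,'tcp',p)
# fit held panel
q,_=fit('panel',('w9',),(s[0],s[1],.075,a),rows=240)
for u,v in((264,127),(359,114)):
    w=plane(c,u,v,.012);d=w-np.r_[b[:2],.012];cc,ss=np.cos(b[3]),np.sin(b[3]);print('pencil in board',(cc*d[0]+ss*d[1]).round(4),(-ss*d[0]+cc*d[1]).round(4))
off=s[:2]-p[:2]
# offset along tool x
along=off@[np.cos(a),np.sin(a)];print('along',along, 'side',off@[np.sin(a),-np.cos(a)])
y=b[3]+np.pi/2
go(b[0]-along*np.cos(y),b[1]-along*np.sin(y),.05,y)
```

```text
star [ 0.56248728 -0.01891711  0.087     ] tcp [ 0.56260004 -0.01902151  0.09620293]
panel [ 0.5616 -0.0206  0.0696  1.21  ] cost 0.0002 z-fixed check
pencil in board -0.0295 0.0654
pencil in board 0.0304 0.0646
along 5.813521639463373e-05 side -0.00014224182219712945
t8.93 shift mm [ 1.5  1.2 46.2] turn -8.14 j6 1.9 yaw 1.2119 p [ 0.5626 -0.019   0.0962] open 0.0586
```

```bash
python3 -m handwheel '0.05 0.0015 0.0012 0.01 -7; 0.05 0.0015 0.0012 0.02 -8.1; 0.05 0.0015 0.0012 0.035 -8.1; 0.05 0.0015 0.0012 0.046 -8.1; 0.05 0.0015 0.0012 0.046 -8.1'
python3 -m handwheel '0.05 0 0 0.008 0; 0.05 0 0 0.015 0; 0.05 0 0 0.015 0; 0.05 0 0 0.015 0; 0.05 0 0 0.015 0'
python3 -c "
from h import *
b=np.load('est.npz')['board'];go(b[0],b[1],.034,b[3]+np.pi/2)"
```

```text
time: 9.35
position: [0.5626, -0.0179, 0.0484]
ee_rot: [0.783, 0.622, -0.003, -0.002]
ft_force: [-0.1, -0.1, -2.0]
opening: 0.0588
grip_force: 44.6
time: 9.77
position: [0.5662, -0.0178, 0.0377]
ee_rot: [0.783, 0.623, 0.0, 0.0]
ft_force: [0.3, 0.4, -1.3]
opening: 0.0584
grip_force: 44.6
t9.77 shift mm [-0.6 -1.8  3.7] turn -0.56 j6 1.77 yaw 1.3442 p [ 0.5662 -0.0178  0.0377] open 0.0584
```

```bash
python3 -m handwheel '0.05 -0.0006 -0.001 0.002 -0.5; 0.05 -0.0006 -0.001 0.003 -0.5; 0.05 -0.0006 -0.001 0.003 -0.5; 0.05 -0.0006 -0.001 0.003 -0.5; 0.05 -0.0006 -0.001 0.003 -0.5'
python3 -c "
from h import *
b=np.load('est.npz')['board'];go(b[0],b[1],.034,b[3]+np.pi/2)"
```

```text
time: 10.18
position: [0.5648, -0.0181, 0.0345]
ee_rot: [0.78, 0.626, 0.0, 0.0]
ft_force: [0.3, 0.4, -0.7]
opening: 0.0589
grip_force: 44.6
t10.18 shift mm [ 0.  -0.5  0.5] turn -0.04 j6 1.76 yaw 1.3533 p [ 0.5648 -0.0181  0.0345] open 0.0589
```

```bash
python3 -m handwheel '0.05 0 0 0.0015 0; 0.05 0 0 0.0015 0; 0.05 0 0 0.0015 0; 0.05 0 0 0.0015 0; 0.05 0 0 0.0015 0'
python3 -m handwheel '0.06 0 0 0 0; 0.068 0 0 0 0; 0.075 0 0 0 0; 0.075 0 0 -0.005 0; 0.075 0 0 -0.02 0'
python3 -m handwheel '0.085 0 0 -0.04 0; 0.085 -0.04 0 -0.08 0; 0.085 -0.08 0 -0.1 0; 0.085 -0.08 0 -0.12 0; 0.085 -0.08 0 -0.12 0'
python3 -m handwheel '0.085 0 0 0 0; 0.085 0 0 0 0; 0.085 0 0 0 0; 0.085 0 0 0 0; 0.085 0 0 0 0' >/dev/null
python3 - <<'E'
from fit import *
snap('wrist','w10');b=np.load('est.npz')['board']
fit('panel',('w10',),(b[0],b[1],.012,b[3]+np.pi/2))
go(.5,-.24,.15,.12+np.pi)
E
```

```text
time: 10.6
position: [0.565, -0.0181, 0.033]
ee_rot: [0.78, 0.626, 0.0, 0.0]
ft_force: [1.8, -0.2, -0.6]
opening: 0.0585
grip_force: 44.7
time: 11.02
position: [0.5627, -0.0181, 0.0511]
ee_rot: [0.78, 0.626, -0.002, -0.002]
ft_force: [-1.1, -0.0, -0.3]
opening: 0.0751
grip_force: 0.0
time: 11.43
position: [0.55, -0.0999, 0.1796]
ee_rot: [0.781, 0.624, 0.003, 0.005]
ft_force: [1.0, 0.1, 0.3]
opening: 0.0849
grip_force: 0.0
panel [ 0.5644 -0.0178  0.0022  1.3535] cost 0.0032 z-fixed check
t11.90 shift mm [-151.3  -14.8   21.7] turn 70.73 j6 1.61 yaw 1.3544 p [ 0.547  -0.0955  0.1717] open 0.085
```

```bash
sed -i "s/def fit(n,views,p0,rows=255,tag=''):/def fit(n,views,p0,rows=255,zf=None):/; s/    p=np.array(p0,float)\$/    p=np.array(p0,float);F=cost\n    if zf is not None: cost=lambda p:F(p)+1e3*abs(p[2]-zf);p[2]=zf/" fit.py
python3 -m handwheel '0.085 -0.165 -0.016 0 0; 0.085 -0.165 -0.016 0 0; 0.085 -0.165 -0.016 0 0; 0.085 -0.165 -0.016 0 0; 0.085 -0.165 -0.016 0 0' >/dev/null
python3 -m handwheel '0.085 -0.165 -0.016 0.03 35; 0.085 -0.165 -0.016 0.03 35; 0.085 -0.165 -0.016 0.03 35; 0.085 -0.165 -0.016 0.03 35; 0.085 -0.165 -0.016 0.03 35' >/dev/null
python3 -m handwheel '0.085 0 0 0 35; 0.085 0 0 0 35; 0.085 0 0 0 35; 0.085 0 0 0 35; 0.085 0 0 0 35' >/dev/null
python3 -m handwheel '0.085 0 0 0 22; 0.085 0 0 0 22; 0.085 0 0 0 22; 0.085 0 0 0 22; 0.085 0 0 0 22'
python3 -m handwheel '0.085 0 0 0 0; 0.085 0 0 0 0; 0.085 0 0 0 0; 0.085 0 0 0 0; 0.085 0 0 0 0' >/dev/null
python3 - <<'E'
from fit import *
snap('wrist','w11')
p,o=fit('gesso',('w11',),(.5205,-.432,0,-.256),rows=270,zf=-.004)
q,_=fit('gesso',('w11',),p,rows=270)
q,o2=fit('red',('w11',),(.5485,-.215,0,.12),zf=-.004)
cv2.imwrite('pics/ov2.png',np.vstack([o[0],o2[0]]))
go(p[0],p[1],.07,p[3])
E
```

```text
time: 13.57
position: [0.4451, -0.411, 0.1423]
ee_rot: [0.992, -0.124, -0.0, -0.0]
ft_force: [0.4, -0.7, 0.3]
opening: 0.085
grip_force: 0.0
gesso [ 0.526  -0.4309 -0.004  -0.2666] cost 0.0095 z-fixed check
gesso [ 0.5246 -0.4305 -0.0111 -0.2648] cost 0.0038 z-fixed check
red [ 0.5729 -0.1873 -0.004   0.1205] cost 0.2191 z-fixed check
t14.03 shift mm [83.4 -1.5 72.8] turn 0.83 j6 2.65 yaw -0.2521 p [ 0.4449 -0.4116  0.1428] open 0.0848
```

View pics/ov2.png

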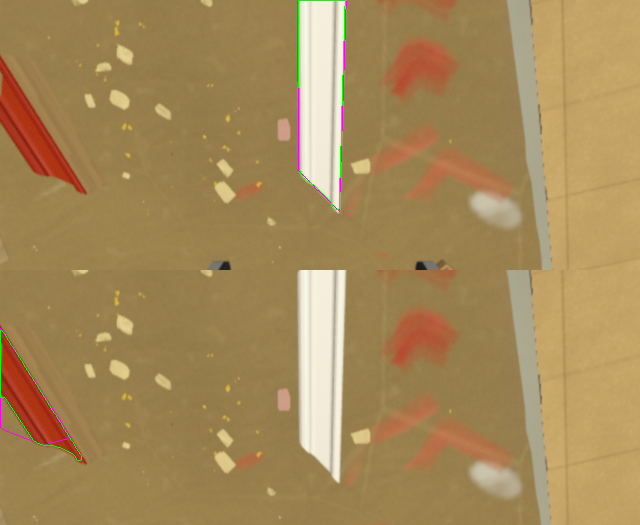

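Run:
```python
from fit import *
p0=(.522,-.431,-.004,-.265)
for v in (['w1','w11'],['w1','w11','w2'],['w1']): 
    for zf in (None,-.004): print(v,zf); p,_=fit('gesso',v,p0,rows=290 if v==['w1'] else 262,zf=zf)
```

```text
['w1', 'w11'] None
gesso [ 0.5236 -0.4309 -0.0059 -0.2642] cost 0.019 z-fixed check
['w1', 'w11'] -0.004
gesso [ 0.5241 -0.4309 -0.004  -0.2652] cost 0.0202 z-fixed check
['w1', 'w11', 'w2'] None
gesso [ 0.523  -0.4307 -0.0029 -0.2633] cost 0.0758 z-fixed check
['w1', 'w11', 'w2'] -0.004
gesso [ 0.5227 -0.431  -0.004  -0.2629] cost 0.0776 z-fixed check
['w1'] None
gesso [ 0.5215 -0.4328 -0.0132 -0.2637] cost 0.0046 z-fixed check
['w1'] -0.004
gesso [ 0.5222 -0.4308 -0.004  -0.2587] cost 0.0232 z-fixed check
```

```bash
python3 -m handwheel '0.06 0.0815 -0.0018 0.07 0.7; 0.06 0.0815 -0.0018 0.07 0.7; 0.06 0.0815 -0.0018 0.07 0.7; 0.06 0.0815 -0.0018 0.07 0.7; 0.06 0.0815 -0.0018 0.07 0.7' >/dev/null
python3 -m handwheel '0.06 0 0 0.02 0; 0.06 0 0 0.035 0; 0.06 0 0 0.035 0; 0.06 0 0 0.035 0; 0.06 0 0 0.035 0'
python3 -c "
from h import *
go(.5242,-.431,.037,-.264)"
```

```text
time: 14.87
position: [0.5244, -0.4309, 0.0399]
ee_rot: [0.991, -0.132, 0.001, 0.001]
ft_force: [-0.2, -0.1, 0.1]
opening: 0.0601
grip_force: 0.0
t14.87 shift mm [-0.2  0.1  2.9] turn -0.07 j6 2.72 yaw -0.2652 p [ 0.5244 -0.4309  0.0399] open 0.0601
```

```bash
python3 -m handwheel '0.04 0 0 0.003 0; 0.02 0 0 0.003 0; 0.02 0 0 0.003 0; 0.02 0 0 0.003 0; 0.02 0 0 0.003 0' 50
python3 -m handwheel '0.02 0 0 0 0; 0.02 0 0 -0.02 0; 0.02 0 0 -0.06 0; 0.02 0 0 -0.09 0; 0.02 0 0 -0.09 0' 
python3 -c "
from h import *
go(.6034,-.0266,.125,1.354)"
```

```text
time: 15.28
position: [0.5249, -0.4307, 0.0362]
ee_rot: [0.991, -0.132, 0.001, 0.001]
ft_force: [-1.2, 0.3, 5.7]
opening: 0.0303
grip_force: 51.4
time: 15.7
position: [0.5276, -0.4327, 0.1326]
ee_rot: [0.991, -0.132, 0.005, 0.003]
ft_force: [0.1, -1.2, 0.4]
opening: 0.0303
grip_force: 50.7
t15.70 shift mm [ -33.  -411.8    7.6] turn 87.26 j6 2.72 yaw -0.2646 p [ 0.5276 -0.4327  0.1326] open 0.0303
```

```bash
python3 -m handwheel '0.02 -0.016 -0.2 0 0; 0.02 -0.016 -0.2 0 0; 0.02 -0.016 -0.2 0 0; 0.02 -0.016 -0.2 0 0; 0.02 -0.016 -0.2 0 0' >/dev/null
python3 -m handwheel '0.02 -0.016 -0.2 0 -35; 0.02 -0.016 -0.2 0 -35; 0.02 -0.016 -0.2 0 -35; 0.02 -0.016 -0.2 0 -35; 0.02 -0.016 -0.2 0 -35' >/dev/null
python3 -m handwheel '0.02 0 0 0 -35; 0.02 0 0 0 -35; 0.02 0 0 0 -35; 0.02 0 0 0 -35; 0.02 0 0 0 -35' >/dev/null
python3 -m handwheel '0.02 0 0 0 -22.7; 0.02 0 0 0 -22.7; 0.02 0 0 0 -22.7; 0.02 0 0 0 -22.7; 0.02 0 0 0 -22.7'
python3 - <<'E'
from h import *
go(.6034,-.0266,.085,1.354)
snap('wrist','w12')
E
```

```text
time: 17.37
position: [0.5978, -0.0357, 0.1243]
ee_rot: [0.78, 0.625, -0.0, -0.0]
ft_force: [0.3, -0.7, -1.6]
opening: 0.0305
grip_force: 50.7
t17.37 shift mm [10.1  3.5 39.3] turn -0.16 j6 1.73 yaw 1.3513 p [ 0.5978 -0.0357  0.1243] open 0.0305
```

View pics/w12.png

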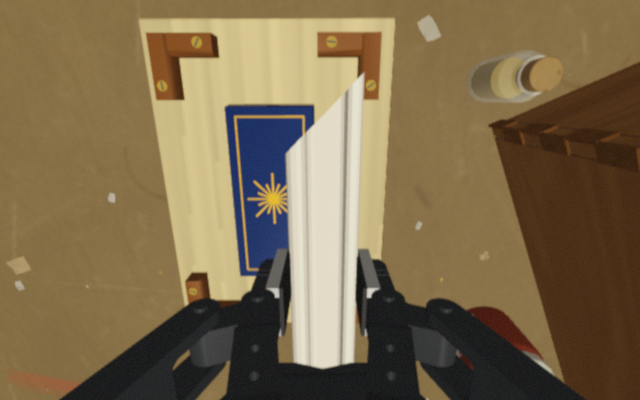

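The rail is held with its lip inward. The back tip is at (363,73) and the lip tip at (287,153). I'll use those to check how far along the rail the grip is.

Run:
```python
from h import *
c=load('w12');p,a,o=pose();f=np.array([np.cos(a),np.sin(a)]);g=np.array([np.sin(a),-np.cos(a)])
for u,v,dz in((363,73,-.0085),(363,73,-.0365),(287,153,-.0105),(287,153,-.0225)):
    w=plane(c,u,v,p[2]+dz)[:2]-p[:2];print(dz,(1e3*w@f).round(1),(1e3*w@g).round(1))
```

```text
-0.0085 88.3 14.7
-0.0365 90.3 18.0
-0.0105 57.9 -15.1
-0.0225 55.9 -16.4
```

```bash
python3 -m handwheel '0.02 0.010 0.0035 0.03 -0.16; 0.02 0.010 0.0035 0.059 -0.16; 0.02 0.010 0.0035 0.059 -0.16; 0.02 0.010 0.0035 0.059 -0.16; 0.02 0.010 0.0035 0.059 -0.16'
python3 -c "
from h import *
go(.6034,-.0266,.0490,1.354)"
```

```text
time: 17.83
position: [0.6041, -0.0268, 0.0667]
ee_rot: [0.779, 0.627, 0.0, 0.0]
ft_force: [-0.3, -0.2, -0.1]
opening: 0.0306
grip_force: 50.7
t17.83 shift mm [ 0.1 -0.7 17.7] turn 0.06 j6 1.74 yaw 1.355 p [ 0.6041 -0.0268  0.0667] open 0.0306
```

```bash
python3 -m handwheel '0.02 0 -0.0007 0.007 0; 0.02 0 -0.0007 0.012 0; 0.02 0 -0.0007 0.016 0; 0.02 0 -0.0007 0.016 0; 0.02 0 -0.0007 0.016 0'
python3 -m handwheel '0.02 0 0 0.001 0; 0.02 0 0 0.001 0; 0.02 0 0 0.001 0; 0.02 0 0 0.001 0; 0.02 0 0 0.001 0'
```

```text
time: 18.25
position: [0.6027, -0.0266, 0.0497]
ee_rot: [0.779, 0.627, -0.0, -0.0]
ft_force: [-0.4, 0.1, -1.7]
opening: 0.0305
grip_force: 50.7
time: 18.67
position: [0.6031, -0.0266, 0.0489]
ee_rot: [0.779, 0.627, 0.0, 0.0]
ft_force: [0.0, 0.8, 0.2]
opening: 0.0304
grip_force: 50.7
```

```bash
python3 -m handwheel '0.035 0 0 0.0005 0; 0.04 0 0 0 0; 0.045 0 0 0 0; 0.048 0 0 -0.003 0; 0.05 0 0 -0.02 0'
python3 -m handwheel '0.085 0 0 -0.04 0; 0.085 -0.04 0 -0.08 0; 0.085 -0.08 0.02 -0.1 0; 0.085 -0.1 0.04 -0.1 0; 0.085 -0.1 0.04 -0.1 0'
python3 -m handwheel '0.085 0 0 0 0; 0.085 0 0 0 0; 0.085 0 0 0 0; 0.085 0 0 0 0; 0.085 0 0 0 0' >/dev/null
python3 - <<'E'
from fit import *
snap('wrist','w13');b=np.load('est.npz')['board']
p,o=fit('gesso',('w13',),(.6034,-.0266,.008,1.354),zf=.006)
d=p[:2]-b[:2];c,s=np.cos(b[3]),np.sin(b[3]);print('in board',c*d[0]+s*d[1],-s*d[0]+c*d[1],p[3]-b[3]-np.pi/2)
cv2.imwrite('pics/ov3.png',o[0])
go(.62,-.22,.15,.12+np.pi)
E
```

```text
time: 19.08
position: [0.6006, -0.0264, 0.0663]
ee_rot: [0.779, 0.627, -0.002, -0.002]
ft_force: [-0.2, 0.3, -0.2]
opening: 0.05
grip_force: 0.0
time: 19.5
position: [0.6241, -0.1389, 0.1731]
ee_rot: [0.781, 0.625, 0.002, 0.005]
ft_force: [0.0, 0.9, -0.2]
opening: 0.085
grip_force: 0.0
gesso [ 0.602  -0.0233  0.006   1.3456] cost 0.0577 z-fixed check
in board 0.03791939659719472 0.002963196801470078 -0.008346856222504417
t19.97 shift mm [-86.6  18.4  18.3] turn 70.92 j6 1.57 yaw 1.3578 p [ 0.6203 -0.1315  0.1683] open 0.0855
```

View pics/ov3.png

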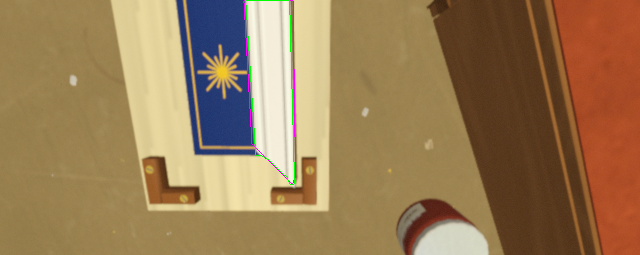

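```bash
python3 -m handwheel '0.085 -0.087 0.018 0.018 -35; 0.085 -0.087 0.018 0.018 -35; 0.085 -0.087 0.018 0.018 -35; 0.085 -0.087 0.018 0.018 -35; 0.085 -0.087 0.018 0.018 -35' >/dev/null
python3 -m handwheel '0.085 0 0 0 -35; 0.085 0 0 0 -35; 0.085 0 0 0 -35; 0.085 0 0 0 -35; 0.085 0 0 0 -35' >/dev/null
python3 -m handwheel '0.085 0 0 0 -35; 0.085 0 0 0 -35; 0.085 0 0 0 -35; 0.085 0 0 0 -35; 0.085 0 0 0 -35' >/dev/null
python3 -m handwheel '0.085 0 0 0 -4; 0.085 0 0 0 -4; 0.085 0 0 0 -4; 0.085 0 0 0 -4; 0.085 0 0 0 -4'
python3 - <<'E'
from fit import *
c=snap('wrist','w14')
for zf in (None,-.004): p,o=fit('red',('w14',),(.548,-.215,-.004,.12),zf=zf)
p2,_=fit('red',('w14','w2'),p,zf=-.004)
im=o[0];u,v=proj(c,(p[0],p[1],.01)).astype(int);print(u,v)
cv2.imwrite('pics/ov4.png',im)
go(p[0],p[1],.075,p[3])
E
```

```text
time: 21.63
position: [0.6198, -0.2214, 0.1507]
ee_rot: [-0.058, 0.998, 0.0, -0.0]
ft_force: [-0.3, -1.0, 1.0]
opening: 0.0848
grip_force: 0.0
red [ 0.5506 -0.214  -0.0197  0.1096] cost 0.0051 z-fixed check
red [ 0.5509 -0.215  -0.004   0.1034] cost 0.05 z-fixed check
red [ 0.5506 -0.2147 -0.004   0.1064] cost 0.1194 z-fixed check
340 114
t21.68 shift mm [67.7 14.4 75.8] turn 0.74 j6 -0.46 yaw 3.2579 p [ 0.6198 -0.2215  0.1508] open 0.085
```

View pics/ov4.png

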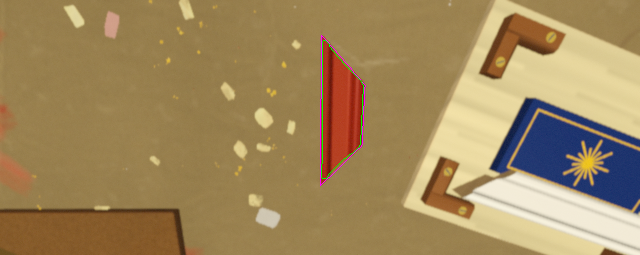

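```bash
python3 -m handwheel '0.06 0.0677 0.0145 0.075 0.5; 0.06 0.0677 0.0145 0.075 0.5; 0.06 0.0677 0.0145 0.075 0.5; 0.06 0.0677 0.0145 0.075 0.5; 0.06 0.0677 0.0145 0.075 0.5' >/dev/null
python3 -m handwheel '0.06 0 0 0.02 0; 0.06 0 0 0.038 0; 0.06 0 0 0.038 0; 0.06 0 0 0.038 0; 0.06 0 0 0.038 0'
python3 -c "
from h import *
go(.5508,-.2145,.037,.107)"
python3 -m handwheel '0.04 0 0 0 0; 0.02 0 0 0 0; 0.02 0 0 0 0; 0.02 0 0 0 0; 0.02 0 0 0 0' 50
python3 -m handwheel '0.02 0 0 0 0; 0.02 0 0 -0.02 0; 0.02 0 0 -0.06 0; 0.02 0 0 -0.07 0; 0.02 0 0 -0.07 0' 
python3 -c "
from h import *
go(.5482,-.0912,.105,-.2168)"
```

```text
time: 22.52
position: [0.5531, -0.2157, 0.0396]
ee_rot: [-0.054, 0.999, -0.001, 0.002]
ft_force: [-0.4, -0.5, 0.0]
opening: 0.0602
grip_force: 0.0
t22.52 shift mm [2.1 1.5 2.6] turn 0.08 j6 -0.48 yaw 3.2499 p [ 0.5531 -0.2157  0.0396] open 0.0602
time: 22.93
position: [0.5521, -0.2156, 0.0395]
ee_rot: [-0.054, 0.999, -0.001, 0.002]
ft_force: [-0.1, -1.8, 6.5]
opening: 0.0303
grip_force: 50.1
time: 23.35
position: [0.5537, -0.2162, 0.1121]
ee_rot: [-0.054, 0.999, -0.002, 0.004]
ft_force: [0.1, -0.6, -0.3]
opening: 0.0303
grip_force: 49.7
t23.35 shift mm [ -8.  124.9   7.1] turn 18.62 j6 -0.48 yaw 3.2497 p [ 0.5537 -0.2162  0.1121] open 0.0303
```

```bash
python3 -m handwheel '0.02 -0.009 0.125 0 0; 0.02 -0.009 0.125 0 7; 0.02 -0.009 0.125 0 14; 0.02 -0.009 0.125 0 18.6; 0.02 -0.009 0.125 0 18.6' >/dev/null
python3 -m handwheel '0.02 0 0 0.01 0; 0.02 0 0 0.02 0; 0.02 0 0 0.03 0; 0.02 0 0 0.03 0; 0.02 0 0 0.03 0'
python3 - <<'E'
from h import *
c=snap('wrist','w15');im=c['color'][:,:,::-1]
go(.5495,-.0915,.0515,-.2168)
E
```

```text
time: 24.18
position: [0.545, -0.0907, 0.076]
ee_rot: [0.109, 0.994, 0.0, -0.002]
ft_force: [0.8, -0.2, -0.4]
opening: 0.0303
grip_force: 49.8
t24.23 shift mm [-3.8  0.  25.4] turn -0.04 j6 0.05 yaw 2.924 p [ 0.5458 -0.0907  0.0769] open 0.0309
```

View pics/w15.png

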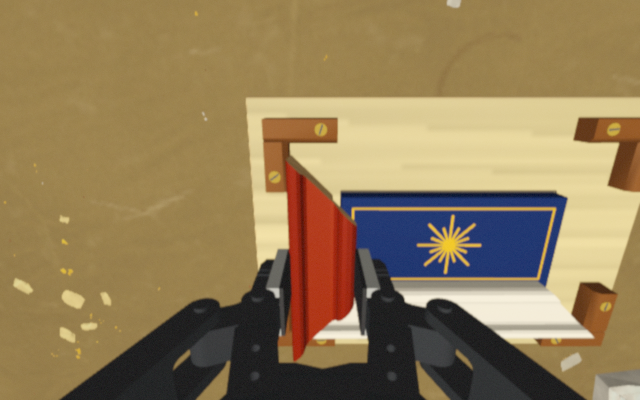

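The red rail is held, lip toward the panel. The back tip is at (289,157), the lip tip at (355,222), and the near lip tip at (354,300).

```bash
python3 - <<'E'
from h import *
c=load('w15');p,a,o=pose();f=np.array([np.cos(a),np.sin(a)]);g=np.array([np.sin(a),-np.cos(a)])
for u,v,dz in((289,157,-.011),(355,222,-.013),(355,228,-.025)):
    w=plane(c,u,v,p[2]+dz)[:2]-p[:2];print(dz,(1e3*w@f).round(1),(1e3*w@g).round(1))
E
python3 -m handwheel '0.02 -0.003 0 0.01 0; 0.02 -0.003 0 0.02 0; 0.02 -0.003 0 0.02 0; 0.02 -0.003 0 0.02 0; 0.02 -0.003 0 0.02 0'
python3 -c "
from h import *
go(.5495,-.0915,.0515,-.2168)"
```

```text
-0.011 57.6 -14.2
-0.013 28.1 14.1
-0.025 20.2 15.5
time: 24.65
position: [0.5491, -0.0905, 0.0576]
ee_rot: [0.108, 0.994, 0.0, -0.0]
ft_force: [0.7, 0.3, -0.7]
opening: 0.0301
grip_force: 49.8
t24.65 shift mm [-0.6 -0.9  6.1] turn 0.02 j6 0.05 yaw 2.9252 p [ 0.5491 -0.0905  0.0576] open 0.0301
```

```bash
python3 -m handwheel '0.02 -0.0015 -0.0008 0.003 0; 0.02 -0.0015 -0.0008 0.005 0; 0.02 -0.0015 -0.0008 0.006 0; 0.02 -0.0015 -0.0008 0.006 0; 0.02 -0.0015 -0.0008 0.006 0'
python3 -m handwheel '0.02 0 0 0.0008 0; 0.02 0 0 0.0008 0; 0.02 0 0 0.0008 0; 0.02 0 0 0.0008 0; 0.02 0 0 0.0008 0'
```

```text
time: 25.07
position: [0.5505, -0.0916, 0.0518]
ee_rot: [0.108, 0.994, 0.0, -0.0]
ft_force: [-0.6, 0.0, -1.0]
opening: 0.0305
grip_force: 49.8
time: 25.48
position: [0.5506, -0.0916, 0.0515]
ee_rot: [0.108, 0.994, 0.0, 0.0]
ft_force: [-1.9, 0.5, 4.3]
opening: 0.0303
grip_force: 50.4
```

```bash
python3 -m handwheel '0.035 0 0 -0.0008 0; 0.04 0 0 -0.0008 0; 0.045 0 0 -0.0008 0; 0.048 0 0 -0.003 0; 0.05 0 0 -0.02 0'
python3 -m handwheel '0.085 0 0 -0.04 0; 0.085 -0.04 0.0 -0.08 0; 0.085 -0.08 0.02 -0.1 0; 0.085 -0.08 0.06 -0.1 0; 0.085 -0.08 0.06 -0.1 0'
python3 -m handwheel '0.085 0 0 0 0; 0.085 0 0 0 0; 0.085 0 0 0 0; 0.085 0 0 0 0; 0.085 0 0 0 0' >/dev/null
python3 - <<'E'
from fit import *
snap('wrist','w16');b=np.load('est.npz')['board']
c,s=np.cos(b[3]),np.sin(b[3])
for n,p0 in (('red',(.5482,-.0912,.006,-.2168)),('gesso',(.6034,-.0266,.006,1.354)),('panel',(.5643,-.018,.006,1.354))):
    p,o=fit(n,('w16',),p0,zf=.006)
    d=p[:2]-b[:2];print('in board',c*d[0]+s*d[1],-s*d[0]+c*d[1],p[3]-b[3])
cv2.imwrite('pics/ov5.png',o[0])
go(.585,.24,.15,2.947)
E
```

```text
time: 25.9
position: [0.5481, -0.0912, 0.0682]
ee_rot: [0.108, 0.994, 0.0, -0.003]
ft_force: [0.3, -0.3, 0.0]
opening: 0.0498
grip_force: 0.0
time: 26.32
position: [0.6465, -0.047, 0.1741]
ee_rot: [0.107, 0.994, 0.001, 0.004]
ft_force: [-0.2, -0.2, -0.9]
opening: 0.0847
grip_force: 0.0
red [ 0.5498 -0.0929  0.006  -0.2184] cost 0.0732 z-fixed check
in board 0.002003749271206218 -0.07628160596791517 -0.0015549475627236187
gesso [ 0.6036 -0.0265  0.006   1.3594] cost 0.0142 z-fixed check
in board 0.04024435657884576 0.00020723410048711227 1.576173831722329
panel [ 0.5637 -0.0161  0.006   1.3602] cost 0.1717 z-fixed check
in board -0.0009837915916254283 0.0017725004136347465 1.576957145473684
t26.78 shift mm [117.3 272.2  20.6] turn -1.33 j6 0.14 yaw 2.9238 p [ 0.6407 -0.0511  0.1706] open 0.0847
```

View pics/ov5.png

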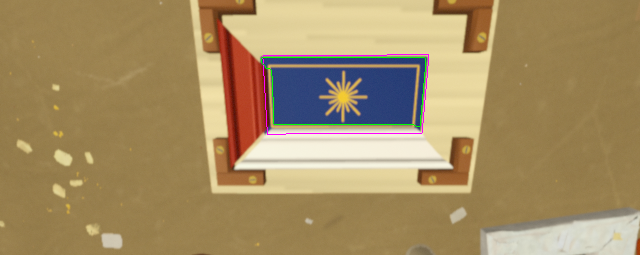

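Red and white meet neatly at the corner, and the fits put both within 2 mm of their places. Next is the wood rail.

```bash
python3 -m handwheel '0.085 0.058 0.136 0 0; 0.085 0.058 0.136 0 0; 0.085 0.058 0.136 0 0; 0.085 0.058 0.136 0 0; 0.085 0.058 0.136 0 0' >/dev/null
python3 -m handwheel '0.085 0.058 0.136 0.02 -1.3; 0.085 0.058 0.136 0.02 -1.3; 0.085 0.058 0.136 0.02 -1.3; 0.085 0.058 0.136 0.02 -1.3; 0.085 0.058 0.136 0.02 -1.3' >/dev/null
python3 -m handwheel '0.085 0 0 0 0; 0.085 0 0 0 0; 0.085 0 0 0 0; 0.085 0 0 0 0; 0.085 0 0 0 0'
python3 - <<'E'
from fit import *
c=snap('wrist','w17')
for zf in (None,-.004): p,o=fit('wood',('w17',),(.511,.2508,-.004,-.194),zf=zf)
p2,_=fit('wood',('w17','w6','w7'),p,zf=-.004)
fit('gold',('w17',),(.514,.349,-.004,0),zf=-.004)
go(p[0],p[1],.075,p[3])
E
```

```text
time: 28.03
position: [0.5872, 0.2389, 0.1513]
ee_rot: [0.098, 0.995, 0.0, 0.0]
ft_force: [0.1, -0.2, -0.2]
opening: 0.085
grip_force: 0.0
wood [ 0.5105  0.2512 -0.005  -0.197 ] cost 0.0056 z-fixed check
wood [ 0.5106  0.2512 -0.004  -0.1978] cost 0.0059 z-fixed check
wood [ 0.5113  0.2506 -0.004  -0.2004] cost 0.047 z-fixed check
gold [ 0.5008  0.3602 -0.004   0.0397] cost 0.2827 z-fixed check
t28.08 shift mm [77.4 -3.  76.3] turn 0.12 j6 0.58 yaw 2.9459 p [0.5872 0.2391 0.1513] open 0.0852
```

```bash
python3 -m handwheel '0.06 0.0774 -0.003 0.075 0.1; 0.06 0.0774 -0.003 0.075 0.1; 0.06 0.0774 -0.003 0.075 0.1; 0.06 0.0774 -0.003 0.075 0.1; 0.06 0.0774 -0.003 0.075 0.1' >/dev/null
python3 -m handwheel '0.06 0.001 0 0.02 0; 0.06 0.001 0 0.039 0; 0.06 0.001 0 0.039 0; 0.06 0.001 0 0.039 0; 0.06 0.001 0 0.039 0'
python3 -c "
from h import *
go(.5108,.2511,.037,-.198)"
```

```text
time: 28.92
position: [0.5111, 0.2529, 0.0386]
ee_rot: [0.098, 0.995, 0.001, 0.001]
ft_force: [-0.1, 0.6, -0.1]
opening: 0.0598
grip_force: 0.0
t28.92 shift mm [-0.1 -1.8  1.6] turn 0.1 j6 0.66 yaw 2.9453 p [0.5111 0.2529 0.0386] open 0.0598
```

```bash
python3 -m handwheel '0.04 0 -0.0016 0.0012 0; 0.02 0 -0.0016 0.0012 0; 0.02 0 -0.0016 0.0012 0; 0.02 0 -0.0016 0.0012 0; 0.02 0 -0.0016 0.0012 0' 50
python3 -m handwheel '0.02 0 0 0 0; 0.02 0 0 -0.02 0; 0.02 0 0 -0.06 0; 0.02 0 0 -0.07 0; 0.02 0 0 -0.07 0' 
python3 -c "
from h import *
go(.5804,.0552,.11,2.925)"
```

```text
time: 29.33
position: [0.5099, 0.2512, 0.0372]
ee_rot: [0.098, 0.995, 0.001, 0.001]
ft_force: [-0.2, -0.5, 6.3]
opening: 0.0303
grip_force: 50.2
time: 29.75
position: [0.5115, 0.2524, 0.1099]
ee_rot: [0.098, 0.995, 0.002, 0.003]
ft_force: [0.4, 0.5, -0.3]
opening: 0.0304
grip_force: 49.6
t29.75 shift mm [-1.059e+02 -1.800e+02 -1.000e-01] turn 1.21 j6 0.65 yaw 2.9462 p [0.5115 0.2524 0.1099] open 0.0304
```

```bash
python3 -m handwheel '0.02 -0.106 -0.178 0 -35; 0.02 -0.106 -0.178 0 -35; 0.02 -0.106 -0.178 0 -35; 0.02 -0.106 -0.178 0 -35; 0.02 -0.106 -0.178 0 -35' >/dev/null
for i in 1 2 3 4; do python3 -m handwheel '0.02 0 0 0 -35; 0.02 0 0 0 -35; 0.02 0 0 0 -35; 0.02 0 0 0 -35; 0.02 0 0 0 -35' >/dev/null; done
python3 -m handwheel '0.02 0 0 0.02 -3.8; 0.02 0 0 0.02 -3.8; 0.02 0 0 0.02 -3.8; 0.02 0 0 0.02 -3.8; 0.02 0 0 0.02 -3.8'
python3 -c "
from h import *
snap('wrist','w18')
go(.5804,.0552,.049,2.925)"
```

```text
time: 32.25
position: [0.5738, 0.0694, 0.0861]
ee_rot: [0.992, -0.125, 0.0, -0.0]
ft_force: [-0.5, 0.1, 0.2]
opening: 0.0305
grip_force: 49.7
t32.30 shift mm [ 9.7 12.2 37.3] turn -1.9 j6 -2.77 yaw -0.2497 p [0.574  0.0694 0.0863] open 0.0307
```

```bash
python3 -m handwheel '0.02 0.0097 0.0122 0 -1.9; 0.02 0.0097 0.0122 0.01 -1.9; 0.02 0.0097 0.0122 0.02 -1.9; 0.02 0.0097 0.0122 0.02 -1.9; 0.02 0.0097 0.0122 0.02 -1.9'
python3 - <<'E'
from fit import *
snap('wrist','w19')
p,a,_=pose();q,_=fit('wood',('w19',),(p[0],p[1],p[2]-.04,a+np.pi),rows=250);d=q[:2]-p[:2]
print('held offset along tool x',d@[np.cos(a),np.sin(a)],'side',d@[np.sin(a),-np.cos(a)])
go(.5804,.0552,.049,2.925)
E
```

```text
time: 32.72
position: [0.5786, 0.0554, 0.0645]
ee_rot: [0.994, -0.108, -0.002, 0.0]
ft_force: [-0.2, -0.1, -1.0]
opening: 0.0308
grip_force: 49.8
wood [0.6193 0.0521 0.0618 2.3451] cost 0.1186 z-fixed check
held offset along tool x 0.039898905902544 side -0.005281491621692967
t32.77 shift mm [ 1.3  0.  16.1] turn 0.05 j6 -2.83 yaw -0.2157 p [0.5792 0.0555 0.0651] open 0.0303
```

```bash
python3 -m handwheel '0.02 0 0 0.006 0; 0.02 0 0 0.011 0; 0.02 0 0 0.013 0; 0.02 0 0 0.013 0; 0.02 0 0 0.013 0'
python3 -c "
from h import *
go(.5804,.0552,.049,2.925)"
```

```text
time: 33.18
position: [0.5798, 0.0552, 0.0526]
ee_rot: [0.994, -0.108, -0.0, 0.0]
ft_force: [-1.1, -1.1, 0.1]
opening: 0.0306
grip_force: 49.8
t33.18 shift mm [ 0.6 -0.1  3.6] turn 0.05 j6 -2.83 yaw -0.2157 p [0.5798 0.0552 0.0526] open 0.0306
```

```bash
python3 -m handwheel '0.02 0.0005 0 0.002 0; 0.02 0.0005 0 0.003 0; 0.02 0.0005 0 0.003 0; 0.02 0.0005 0 0.003 0; 0.02 0.0005 0 0.003 0'
python3 -m handwheel '0.02 0 0 0.001 0; 0.02 0 0 0.001 0; 0.02 0 0 0.001 0; 0.02 0 0 0.001 0; 0.02 0 0 0.001 0'
```

```text
time: 33.6
position: [0.5805, 0.055, 0.0499]
ee_rot: [0.994, -0.108, 0.0, -0.0]
ft_force: [-0.1, -0.0, -0.7]
opening: 0.031
grip_force: 49.8
time: 34.02
position: [0.5808, 0.055, 0.0492]
ee_rot: [0.994, -0.108, 0.0, -0.0]
ft_force: [-1.2, -0.6, 3.4]
opening: 0.0305
grip_force: 50.1
```

```bash
python3 -m handwheel '0.035 0 0 -0.0008 0; 0.04 0 0 -0.0008 0; 0.045 0 0 -0.0008 0; 0.048 0 0 -0.003 0; 0.05 0 0 -0.02 0'
python3 -m handwheel '0.085 0 0 -0.04 0; 0.085 -0.04 0 -0.08 0; 0.085 -0.08 0 -0.1 0; 0.085 -0.08 0 -0.1 0; 0.085 -0.08 0 -0.1 0' >/dev/null
python3 -m handwheel '0.085 0 0 0 0; 0.085 0 0 0 0; 0.085 0 0 0 0; 0.085 0 0 0 0; 0.085 0 0 0 0' >/dev/null
python3 - <<'E'
from fit import *
snap('wrist','w20');b=np.load('est.npz')['board']
c,s=np.cos(b[3]),np.sin(b[3])
for n,p0 in (('red',(.5482,-.0912,.006,-.2168)),('gesso',(.6034,-.0266,.006,1.354))):
    p,o=fit(n,('w20',),p0,zf=.006)
    d=p[:2]-b[:2];print('in board',c*d[0]+s*d[1],-s*d[0]+c*d[1],p[3]-b[3])
go(.6,.345,.15,0)
E
```

```text
time: 34.43
position: [0.5779, 0.0548, 0.0659]
ee_rot: [0.994, -0.108, -0.003, 0.001]
ft_force: [-0.4, 0.7, 0.0]
opening: 0.0498
grip_force: 0.0
red [ 0.5445 -0.0933  0.006  -0.2099] cost 0.2121 z-fixed check
in board -0.003125263887626434 -0.0778252400889223 0.0069321623682822575
gesso [ 0.6035 -0.0282  0.006   1.3517] cost 0.0231 z-fixed check
in board 0.0405124293980469 -0.0015447303627934197 1.5685168503504734
t35.32 shift mm [  36.7 -287.6   17.8] turn -12.39 j6 -2.78 yaw -0.2162 p [0.5025 0.0719 0.1678] open 0.0849
```

```bash
python3 -m handwheel '0.085 0.018 -0.144 0 0; 0.085 0.018 -0.144 0 0; 0.085 0.018 -0.144 0 0; 0.085 0.018 -0.144 0 0; 0.085 0.018 -0.144 0 0' >/dev/null
python3 -m handwheel '0.085 0.018 -0.144 0.018 35; 0.085 0.018 -0.144 0.018 35; 0.085 0.018 -0.144 0.018 35; 0.085 0.018 -0.144 0.018 35; 0.085 0.018 -0.144 0.018 35' >/dev/null
for i in 1 2 3; do python3 -m handwheel '0.085 0 0 0 35; 0.085 0 0 0 35; 0.085 0 0 0 35; 0.085 0 0 0 35; 0.085 0 0 0 35' >/dev/null; done
python3 -m handwheel '0.085 0 0 0 27.6; 0.085 0 0 0 27.6; 0.085 0 0 0 27.6; 0.085 0 0 0 27.6; 0.085 0 0 0 27.6'
python3 - <<'E'
from fit import *
c=snap('wrist','w21')
H=hsv(c)
for zf in (None,-.004): p,o=fit('gold',('w21',),(.51,.352,-.004,0),zf=zf,rows=255)
cv2.imwrite('pics/ov6.png',o[0])
m=(mask('gold',c)>0);print(m.sum(),np.where(m.any(1))[0][[0,-1]],np.where(m.any(0))[0][[0,-1]])
go(p[0],p[1],.075,p[3])
E
```

```text
time: 37.82
position: [0.5992, 0.3447, 0.15]
ee_rot: [0.001, 1.0, -0.0, -0.001]
ft_force: [-0.3, 0.3, 0.4]
opening: 0.0849
grip_force: 0.0
gold [ 0.5139  0.3529 -0.0145  0.0337] cost 0.0036 z-fixed check
gold [ 0.5113  0.3526 -0.004   0.0361] cost 0.015 z-fixed check
7654 [  0 205] [309 354]
t37.87 shift mm [87.9  7.9 75.2] turn -1.95 j6 0.52 yaw 3.1437 p [0.5992 0.3449 0.1502] open 0.0851
```

```bash
python3 -m handwheel '0.085 -0.01 0 -0.06 0; 0.085 -0.01 0 -0.06 0; 0.085 -0.01 0 -0.06 0; 0.085 -0.01 0 -0.06 0; 0.085 -0.01 0 -0.06 0' >/dev/null
python3 -m handwheel '0.085 0 0 0 0; 0.085 0 0 0 0; 0.085 0 0 0 0; 0.085 0 0 0 0; 0.085 0 0 0 0'
python3 - <<'E'
from fit import *
c=snap('wrist','w22')
for zf in (None,-.004,0): p,o=fit('gold',('w22',),(.512,.352,-.004,0.035),zf=zf,rows=255)
m=(mask('gold',c)>0);print(m.sum(),np.where(m.any(1))[0][[0,-1]],np.where(m.any(0))[0][[0,-1]])
q,_=fit('gold',('w21','w22'),p);q,_=fit('gold',('w21','w22'),p,zf=-.004)
go(q[0],q[1],.075,q[3])
E
```

```text
time: 38.7
position: [0.6089, 0.3458, 0.2103]
ee_rot: [-0.0, 1.0, -0.0, -0.0]
ft_force: [0.3, 0.0, 0.1]
opening: 0.0853
grip_force: 0.0
gold [ 0.5124  0.3529 -0.0166  0.0347] cost 0.0075 z-fixed check
gold [ 0.5113  0.3525 -0.004   0.0343] cost 0.0197 z-fixed check
gold [0.5102 0.3524 0.     0.0384] cost 0.0283 z-fixed check
5220 [  0 175] [311 348]
gold [ 0.5134  0.3528 -0.015   0.0346] cost 0.0061 z-fixed check
gold [ 0.5112  0.3524 -0.004   0.0376] cost 0.0173 z-fixed check
t38.75 shift mm [ 97.8   6.7 135.5] turn -2.1 j6 0.52 yaw 3.1425 p [0.609  0.3458 0.2105] open 0.085
```

```bash
python3 -m handwheel '0.06 0.0965 0.007 0.136 -2; 0.06 0.0965 0.007 0.136 -2; 0.06 0.0965 0.007 0.136 -2; 0.06 0.0965 0.007 0.136 -2; 0.06 0.0965 0.007 0.136 -2' >/dev/null
python3 -m handwheel '0.06 0.0 0 0.02 0; 0.06 0.0 0 0.036 0; 0.06 0 0 0.036 0; 0.06 0 0 0.036 0; 0.06 0 0 0.036 0'
python3 -c "
from h import *
go(.5125,.3527,.037,.035)"
```

```text
time: 39.58
position: [0.5135, 0.3532, 0.0399]
ee_rot: [-0.018, 1.0, 0.0, 0.001]
ft_force: [0.3, -0.2, 0.1]
opening: 0.0602
grip_force: 0.0
t39.58 shift mm [ 1.  -0.4  2.9] turn 0.03 j6 0.57 yaw 3.1771 p [0.5135 0.3532 0.0399] open 0.0602
```

```bash
python3 -m handwheel '0.04 0.0008 -0.0003 0.0025 0; 0.02 0.0008 -0.0003 0.0025 0; 0.02 0.0008 -0.0003 0.0025 0; 0.02 0.0008 -0.0003 0.0025 0; 0.02 0.0008 -0.0003 0.0025 0' 50
python3 -m handwheel '0.02 0 0 0 0; 0.02 0 0 -0.02 0; 0.02 0 0 -0.06 0; 0.02 0 0 -0.075 0; 0.02 0 0 -0.075 0' 
python3 -c "
from h import *
go(.5252,-.0094,.11,1.354)"
```

```text
time: 40.0
position: [0.5125, 0.3528, 0.0375]
ee_rot: [-0.018, 1.0, 0.001, 0.001]
ft_force: [-0.6, 0.1, 5.6]
opening: 0.031
grip_force: 51.0
time: 40.42
position: [0.5143, 0.3541, 0.116]
ee_rot: [-0.018, 1.0, 0.002, 0.004]
ft_force: [1.0, 0.6, -0.8]
opening: 0.0305
grip_force: 50.4
t40.42 shift mm [   2.1 -363.6    6. ] turn -75.54 j6 0.57 yaw 3.1772 p [0.5143 0.3541 0.116 ] open 0.0305
```

```bash
python3 -m handwheel '0.02 0.001 -0.18 0 0; 0.02 0.001 -0.18 0 0; 0.02 0.001 -0.18 0 0; 0.02 0.001 -0.18 0 0; 0.02 0.001 -0.18 0 0' >/dev/null
python3 -m handwheel '0.02 0.001 -0.18 0 35; 0.02 0.001 -0.18 0 35; 0.02 0.001 -0.18 0 35; 0.02 0.001 -0.18 0 35; 0.02 0.001 -0.18 0 35' >/dev/null
for i in 1 2; do python3 -m handwheel '0.02 0 0 0 34.7; 0.02 0 0 0 34.7; 0.02 0 0 0 34.7; 0.02 0 0 0 34.7; 0.02 0 0 0 34.7'; done
python3 - <<'E'
from fit import *
snap('wrist','w23')
p,a,_=pose()
for z in(None,p[2]-.0405):
    q,_=fit('gold',('w23',),(p[0],p[1],p[2]-.0405,a+np.pi),rows=250,zf=z);d=q[:2]-p[:2]
    print('held along tool x',d@[np.cos(a),np.sin(a)],'side',d@[np.sin(a),-np.cos(a)],'dz',q[2]-p[2],'dyaw',q[3]-a-np.pi)
go(.5252,-.0094,.0495,1.354)
E
```

```text
time: 41.67
position: [0.5218, -0.0074, 0.1099]
ee_rot: [0.559, 0.829, -0.001, -0.001]
ft_force: [-0.1, 0.5, -2.0]
opening: 0.0308
grip_force: 50.5
time: 42.08
position: [0.5218, -0.0072, 0.1099]
ee_rot: [0.781, 0.625, -0.001, -0.001]
ft_force: [0.2, 0.4, -1.5]
opening: 0.0304
grip_force: 50.5
gold [ 0.5204 -0.0117  0.0617  4.4966] cost 0.0049 z-fixed check
held along tool x -0.004724193030041861 side -0.00031728360890996804 dz -0.04822691770293363 dyaw 0.008179489999721401
gold [ 0.5203 -0.0117  0.0694  4.4844] cost 0.0223 z-fixed check
held along tool x -0.004807245704318562 side -0.0004861433838612842 dz -0.04049999997588491 dyaw -0.004030021846860077
t42.13 shift mm [-1.5  3.8 60.4] turn -0.41 j6 1.78 yaw 1.3469 p [ 0.5218 -0.0071  0.1099] open 0.0301
```

View pics/w23.png

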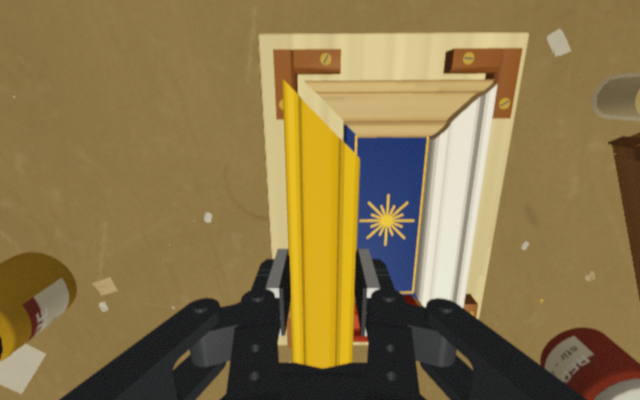

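Wood sits well against white. That was my last picture, and it also shows the gold tips at (284,80) for the back and (360,157) for the lip.

Run:
```python
from h import *
c=load('w23');p,a,o=pose();f=np.array([np.cos(a),np.sin(a)]);g=np.array([np.sin(a),-np.cos(a)])
for u,v,dz in((284,80,-.0095),(284,80,-.0375),(360,157,-.0115),(360,157,-.0235)):
    w=plane(c,u,v,p[2]+dz)[:2]-p[:2];print(dz,(1e3*w@f).round(1),(1e3*w@g).round(1))
# wood mitre tips
b=np.load('est.npz')['board'];cc,ss=np.cos(b[3]),np.sin(b[3])
for u,v,z in((303,80,.040),(497,80,.040),(356,137,.038),(430,137,.038)):
    d=plane(c,u,v,z)[:2]-b[:2];print('wood in board',(1e3*(cc*d[0]+ss*d[1])).round(1),(1e3*(-ss*d[0]+cc*d[1])).round(1))
```

```text
-0.0095 85.9 -15.3
-0.0375 87.3 -18.6
-0.0115 56.1 15.0
-0.0235 54.0 16.4
wood in board -54.9 90.5
wood in board 53.3 90.1
wood in board -24.2 58.8
wood in board 19.8 58.6
```

```bash
python3 -m handwheel '0.02 0.001 0.0038 0.02 -0.4; 0.02 0.001 0.0038 0.04 -0.4; 0.02 0.001 0.0038 0.043 -0.4; 0.02 0.001 0.0038 0.043 -0.4; 0.02 0.001 0.0038 0.043 -0.4' >/dev/null
python3 -m handwheel '0.02 0 0 0.003 0; 0.02 0 0 0.006 0; 0.02 0 0 0.009 0; 0.02 0 0 0.009 0; 0.02 0 0 0.009 0' 
python3 -c "
from h import *
go(.5257,-.0070,.0495,1.354)"
```

```text
time: 42.97
position: [0.5265, -0.0073, 0.0593]
ee_rot: [0.777, 0.63, -0.0, -0.0]
ft_force: [1.0, -0.4, -1.1]
opening: 0.0304
grip_force: 50.5
t42.97 shift mm [ 0.1 -0.8  9.8] turn 0.47 j6 1.77 yaw 1.3621 p [ 0.5265 -0.0073  0.0593] open 0.0304
```

```bash
python3 -m handwheel '0.02 0 -0.0008 0.003 0.45; 0.02 0 -0.0008 0.006 0.45; 0.02 0 -0.0008 0.008 0.45; 0.02 0 -0.0008 0.008 0.45; 0.02 0 -0.0008 0.008 0.45' 
python3 -m handwheel '0.02 0 0 0.001 0; 0.02 0 0 0.001 0; 0.02 0 0 0.001 0; 0.02 0 0 0.001 0; 0.02 0 0 0.001 0' 
python3 -c "
from h import *
go(.5257,-.0070,.0495,1.354)"
```

```text
time: 43.38
position: [0.5256, -0.0071, 0.051]
ee_rot: [0.779, 0.627, -0.0, -0.0]
ft_force: [-0.0, -1.0, -1.1]
opening: 0.0308
grip_force: 50.5
time: 43.8
position: [0.5259, -0.0071, 0.0504]
ee_rot: [0.779, 0.627, 0.0, 0.0]
ft_force: [-0.0, -0.2, -0.7]
opening: 0.0307
grip_force: 50.5
t43.80 shift mm [ 0.1 -0.2  0.9] turn 0.01 j6 1.77 yaw 1.3541 p [ 0.5259 -0.0071  0.0504] open 0.0307
```

```bash
python3 -m handwheel '0.02 0 0 0.001 0; 0.02 0 0 0.001 0; 0.02 0 0 0.001 0; 0.02 0 0 0.001 0; 0.02 0 0 0.001 0' 
python3 -m handwheel '0.035 0 0 0 0; 0.04 0 0 0 0; 0.045 0 0 -0.0008 0; 0.048 0 0 -0.003 0; 0.05 0 0 -0.02 0'
python3 -m handwheel '0.085 0 0 -0.04 0; 0.085 -0.04 0 -0.08 0; 0.085 -0.08 0 -0.1 0; 0.085 -0.1 0 -0.12 0; 0.085 -0.12 0 -0.14 0' >/dev/null
python3 -m handwheel '0.085 0 0 0 0; 0.085 0 0 0 0; 0.085 0 0 0 0; 0.085 0 0 0 0; 0.085 0 0 0 0'
python3 - <<'E'
from fit import *
c=snap('wrist','w24');b=np.load('est.npz')['board'];cc,s=np.cos(b[3]),np.sin(b[3])
for n,p0 in (('gold',(.5252,-.0094,.006,-1.787)),('gesso',(.6034,-.0266,.006,1.354)),('red',(.5482,-.0912,.006,-.2168))):
    for z in (.006,None):
        p,o=fit(n,('w24',),p0,zf=z);d=p[:2]-b[:2];print('in board',(cc*d[0]+s*d[1]).round(4),(-s*d[0]+cc*d[1]).round(4),(p[3]-b[3]).round(3))
t=snap('top','top1'); t0=load('top0')
from fit import mask
for nm,sl in (('vial',(slice(130,165),slice(285,320))),('jar',(slice(135,175),slice(360,405)))):
    print(nm,np.abs(t['color'][sl].astype(int)-t0['color'][sl]).mean())
E
```

```text
time: 44.22
position: [0.5261, -0.0071, 0.0495]
ee_rot: [0.779, 0.627, 0.0, 0.0]
ft_force: [0.7, 0.3, 1.0]
opening: 0.0305
grip_force: 50.6
time: 44.63
position: [0.5234, -0.0071, 0.0671]
ee_rot: [0.779, 0.627, -0.002, -0.002]
ft_force: [-0.1, -0.1, -0.3]
opening: 0.0501
grip_force: 0.0
time: 45.47
position: [0.4994, -0.1231, 0.2078]
ee_rot: [0.779, 0.627, -0.001, -0.001]
ft_force: [-0.0, 0.1, 0.4]
opening: 0.085
grip_force: 0.0
gold [ 0.5266 -0.0052  0.006  -1.7827] cost 0.016 z-fixed check
in board -0.0396 0.0044 -1.566
gold [ 0.526  -0.0078 -0.0135 -1.7887] cost 0.0015 z-fixed check
in board -0.0396 0.0017 -1.572
gesso [ 0.6056 -0.0222  0.006   1.3436] cost 0.0248 z-fixed check
in board 0.0412 0.0047 1.56
gesso [ 0.6113 -0.0282 -0.0188  1.3586] cost 0.0013 z-fixed check
in board 0.0481 0.0001 1.575
red [ 0.5504 -0.093   0.006  -0.2198] cost 0.0875 z-fixed check
in board 0.0025 -0.0762 -0.003
red [ 0.5539 -0.0971 -0.0225 -0.219 ] cost 0.0109 z-fixed check
in board 0.0069 -0.0795 -0.002
vial 10.194013605442176
jar 9.35962962962963
```

```bash
python3 -c "
from cell import env
print(env.sign_off())"
```

```text
the job is handed in; nothing more can be done
None
```

The frame is laid out dry and handed in at about 45 s. The panel is on its outline with wood left, white far, red right and gold near; camera checks put each part within about 5 mm of its place. I never touched the jar or vial, and the judge gave no verdict.

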